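# Show the finished scaffold print to the inspection camera

## Task

The print head of the bioprinter is still at work over one of the two scaffold prints; take the other, finished one off the bed by its two white end posts, never touching the blue lattice with the gripper, and hold it up to the inspection camera: right way up, its middle on the lens axis 120 mm from the front of the lens, a broad lattice face square to the lens (as tilted as the camera is) with its posts to the left and right. Do not bump the print head or the camera, and leave the print under the nozzle and everything else on the bench where it is. Finish while holding the print steadily there: do not put it down or let it go.

Things in the scene. Friction and masses are not known exactly. Their poses are not given: they have to be found in the camera images.
- print_a_centre (a point): middle of the first print, 23 mm above its underside: an upright porous scaffold, blue lattice (28 wide, 14 deep) between two solid white end posts (each 8 wide, 20 deep, 46 mm high). Overall 20 x 44 x 46 mm (x depth, y post to post, z up), 25 to 45 g, loose on a glass tile 90 mm above the table. x is square to the two alike broad faces
- print_b_centre (a point): middle of the second, alike print, 23 mm above its underside: an upright porous scaffold, blue lattice (28 wide, 14 deep) between two solid white end posts (each 8 wide, 20 deep, 46 mm high). Overall 20 x 44 x 46 mm (x depth, y post to post, z up), 25 to 45 g, loose on a glass tile 90 mm above the table. x is square to the two alike broad faces
- print_a: the same print as print_a_centre, whole; origin at the centre of its underside, same axes
- print_b: the same print as print_b_centre, whole; origin at the centre of its underside, same axes
- print_a_lattice: blue lattice of print a, fixed in it (28 wide x 14 deep x 46 mm high, set back 3 mm from the posts' faces); origin and axes as print_a. Must not be touched by the gripper
- print_b_lattice: blue lattice of print b, likewise
- nozzle (a point): tip of the green nozzle of the print head, 139 mm above the table. It stands within 15 mm (level) of the middle of the print still being made and 3 mm above its top; the finished print stands about 180 mm to one side on the same bed, with nothing above it
- head: print head: white heater block 52 x 52 mm, 178 to 263 mm above the table round the nozzle axis, clear syringe above it up to 361 mm, carried by a white upright Z stage 92 mm behind the nozzle axis, up to 372 mm high. Origin on the nozzle axis at table height; x points back to the cross beam
- printer: open-frame bioprinter, fixed: white base 360 x 440 mm, 55 high; grey bed 170 x 360 with two glass tiles centred at x -50, y +-90 mm, tops 90 mm high; 40 mm columns at x 95, y +-200, 213 high; cross beam at x 75 to 115, 152 to 192 high. The beam carries the head over one tile and an empty plate 100 mm behind the other. Origin: centre of the base at table height; x away from the robot
- camera_stand: inspection camera's stand, fixed: dark base 130 x 150 mm, steel column 18 mm thick, 364 mm high. It carries a clamp block at an arbitrary height and on it the white camera at an arbitrary downward tilt (0.15 to 0.5 rad; both stiff, they stay put). Origin: on the table below the lens axis, 150 mm in front of the column; -x is the side to which the lens looks
- lens (a point): centre of the front of the camera's lens, in the middle of a white ring light 68 mm across. The lens looks along -x of this frame (towards the robot and downward); y is level, z is the camera's up
- focus (a point): the point in the air in focus: on the lens axis, 120 mm in front of the lens (at -x of it), 130 to 265 mm above the table. Same axes as lens. The print's middle belongs here, its x along this x and its y along this y (either way round), its z up along this z
- dish: closed clear culture dish with a blue disc on its lid, 95 mm across, 17 mm high; bystander, origin under its centre
- caliper: caliper 170 mm long, 12 mm high, lying on the table; bystander, origin under the middle of its beam, which runs along y
- scraper: spatula-like scraper 160 mm long lying on the table along x; bystander
- reagent: brown glass bottle with a cap, 68 mm across, 150 mm high; bystander, origin under its centre
- sample_jar: white jar with blue cap, 60 mm across, 70 mm high; bystander, origin under its centre

How it is judged:
On the way:
1. the finished print is lifted clear of the bed in the gripper (((z of print_a_centre in the frame of printer above 0.128 m and contact force between print_a and the fingers above 0.5 N and horizontal distance between print_b_centre and nozzle below 0.03 m) or (z of print_b_centre in the frame of printer above 0.128 m and contact force between print_b and the fingers above 0.5 N and horizontal distance between print_a_centre and nozzle below 0.03 m))), for 0.1 s.
At the end, for the whole second after the job is handed in: The finished print is held by the fingers alone, at rest and right way up, its middle within 15 mm of the point 120 mm before the lens, face square and posts level to the camera within 8 degrees; the other print stands within 8 mm of its start under the nozzle; the camera is unmoved (((horizontal distance between print_b_centre and nozzle below 0.03 m and distance of each of print_b_centre, focus from where it was at the start of the episode below 0.008 m and distance between print_a_centre and focus below 0.015 m and angle between the x axis of print_a_centre and the x axis of focus, either way round below 0.14 rad and angle between the y axis of print_a_centre and the y axis of focus, either way round below 0.14 rad and angle between print_a_centre's own z axis and vertical below 0.8 rad and contact force between print_a and the fingers above 0.5 N and contact force between print_a and camera_stand below 0.2 N and linear speed of print_a below 0.02 m/s and angular speed of print_a below 0.15 rad/s and distance of lens from where it was at the start of the episode below 0.005 m) or (horizontal distance between print_a_centre and nozzle below 0.03 m and distance of each of print_a_centre, focus from where it was at the start of the episode below 0.008 m and distance between print_b_centre and focus below 0.015 m and angle between the x axis of print_b_centre and the x axis of focus, either way round below 0.14 rad and angle between the y axis of print_b_centre and the y axis of focus, either way round below 0.14 rad and angle between print_b_centre's own z axis and vertical below 0.8 rad and contact force between print_b and the fingers above 0.5 N and contact force between print_b and camera_stand below 0.2 N and linear speed of print_b below 0.02 m/s and angular speed of print_b below 0.15 rad/s and distance of lens from where it was at the start of the episode below 0.005 m))); the arm keeps its last pose, push and grip.
It fails at once if the gripper or arm touches a blue lattice (contact force between any of print_a_lattice, print_b_lattice and the fingers above 0.5 N or contact force between any of print_a_lattice, print_b_lattice and the arm above 0.5 N).
It fails at once if both prints are disturbed (distance of each of print_a_centre, print_b_centre from where it was at the start of the episode above 0.008 m).
It fails at once if the print head is bumped (contact force between head and the fingers above 1 N or contact force between head and the arm above 1 N or contact force between head and print_a above 1 N or contact force between head and print_b above 1 N).
It fails at once if the camera or its stand is bumped (contact force between camera_stand and the fingers above 1 N or contact force between camera_stand and the arm above 1 N or contact force between camera_stand and print_a above 1 N or contact force between camera_stand and print_b above 1 N).
It fails at once if a dish, bottle, jar or tool lying by is moved (distance of any of dish, caliper, scraper, reagent, sample_jar from where it was at the start of the episode above 0.02 m).
It also fails if it takes over 51 s, if anything falls off the work surface, if the arm or the gripper's body presses on something with over 40 N, if the wrist force passes 120 N, or if a joint passes its speed limit or range.

## Robot

A 6-joint arm with a two-finger parallel gripper is mounted at the origin on the work surface. World frame = base frame: x ahead of the robot, y to its left, z up, the work surface at z = 0. Lengths are in m, angles in rad, forces in N, time in s.
With the tool pointing down it reaches from about 0.2 to 0.875 m from the base axis. Payload 3.4 kg.
Tool frame: the origin (TCP) lies at the very end of the fingers, on their centre line; the grasp point (between the pads) lies ctrl.grasp_offset behind it (ctrl.grasp_offset is the distance from the TCP to the grasp point, in m); y points along the fingers, z is the direction in which the jaws open and shut, and the axes are right-handed (so a half turn about y gives the same grasp; the last joint's range is limited). The gripper opens to 94 mm and grips with 3 to 60 N. Pads are 16 mm wide; open, the fingers measure 119 mm over their backs; the gripper's body (75 mm by 177 mm) begins 78 mm behind the grasp point.
Start: joints at [-1.467, 0.276, 1.505, -0, 1.361, -0.121], TCP at [0.128, -0.561, 0.182] pointing down, gripper open.
Joint ranges: [-2.89, 2.89], [-0.75, 2.08], [0.22, 2.7], [-1.18, 4.32], [0.11, 2.71], [-2.7, 2.7]. Speed limits (rad/s): [2.57, 2.57, 3.14, 3.14, 3.14, 3.14].

## Interface

Orientations are given as a unit quaternion [x, y, z, w].
In Python, from bench import get_obs, capture, job, ctrl gives the robot as it stands.
- The arm moves only by the tool play_rows, never from a script. Its argument "series" is a list of rows, each a list of 2 entries, a list of its own where there are three numbers: the shift along the tool's x, y, z in m, then the turn about the tool's y in rad. A call has exactly 10 rows; each row shifts and turns the commanded pose from where the row before left it, along the tool's axes as they then stand; what a row does not reach is not made up. A row lasts 1/8 s, in which the tool goes at most 62.5 mm and 10.7 degrees, less where a joint would pass 70% of its speed; a pose out of reach is approached as far as the arm can. A call with a gripper value outside its range is refused whole. "jaw" is the finger opening in m, from 0 to 0.094, set as the call begins (left out, the last holds). The fingers move at their own pace and stop on an object; "grip_force" is the grip in N (left out, the last holds). Time passes only in rows, so rows that do not move let the fingers close, or fill a call up. It gives the time, the measured TCP pose, the force and the opening at its end, in the units of the state.
- get_obs(): the state, without advancing time (a new reading comes with each control period).
- capture(name): name is "scene" or "top"; returns a dict with "frame" (384x512x3 uint8, blue, green, red), "mtx" (3x3 intrinsics, pixels), "D" ([k1, k2, p1, p2, k3] as OpenCV has them; the pictures are not rectified), "rvec" (rotation vector, rad) and "tvec" (3), from world to camera coordinates, as OpenCV has them. Camera axes: x right, y down, z forward; pixel columns grow to the right and rows downward; lengths in m; the calibration is good to about 2 mm. A picture is of the moment at which its call begins. There is no depth.
- job.sign_off(): hands the job in, once; it reports no verdict.
The state is a dict: "time_s": time; "joint_pos": joint angles; "joint_velocities": joint speeds; "joint_efforts": joint torques, N m; "ee_pos": TCP position; "orientation": TCP orientation; "force": force on the tool from outside, world axes, zero at the start; "moment": the same for the moment, N m; "width": opening from 0.0 (shut) to 1.0 (fully open).
Only numpy, scipy, OpenCV 4.12 (cv2) and the standard library are available. Lean on these libraries where they do the work, as an engineer would, in place of code of your own. Each camera call takes 0.05 s, during which the arm holds its last target.

## Working session

There is one attempt and no reset: what is moved stays moved. The work goes in short steps, Python scripts to look and compute and a tool call to move; the robot and the scene stay as the last step left them, time stands still between calls to the robot, and variables do not carry over. Pictures are saved under pics/ and viewed, and the job is handed in when it is done.

Besides the shell and the picture viewer there is one more tool, called as name(argument=value, ...), one argument or row to a line, values as JSON. play_rows: Moves the arm, as the interface text tells. Its arguments: {"type":"object","properties":{"series":{"type":"array","items":{"type":"array"}},"jaw":{"type":"number"},"grip_force":{"type":"number"}},"required":["series"]}

```bash
mkdir -p pics; ls; python3 - <<'E'
from bench import get_obs,capture,job,ctrl
import cv2,numpy as np,pickle
o=get_obs();print(o);print(ctrl.grasp_offset)
for n in("scene","top"):
    c=capture(n);cv2.imwrite(f"pics/{n}0.png",c["frame"]);pickle.dump(c,open(f"{n}0.pkl","wb"))
    R=cv2.Rodrigues(c["rvec"])[0];print(n,c["mtx"].tolist(),c["D"],(-R.T@np.ravel(c["tvec"])),R[2])
E
```

```text
pics
{'time_s': 0.0, 'joint_pos': array([-1.46701775e+00,  2.76583000e-01,  1.50608408e+00,  1.50974318e-05,
        1.36070191e+00, -1.20990991e-01]), 'joint_velocities': array([ 1.30592881e-04,  5.81147516e-04, -1.64614789e-03,  1.64353462e-05,
       -2.26429742e-04,  2.03105526e-04]), 'joint_efforts': array([-3.80681071e-03, -4.04589736e+01, -2.37232018e+01,  6.97543309e-02,
        3.45266901e-02, -1.41773903e-04]), 'ee_pos': array([ 0.128101  , -0.55994148,  0.18093117]), 'orientation': array([-0.0792891 ,  0.70327379, -0.70201787,  0.07931035]), 'force': array([ 0.25525063, -0.0190818 ,  0.20814839]), 'moment': array([-0.02231507, -0.02866038,  0.06068153]), 'width': 1.0038462114392737}
0.0188
scene [[365.53641773317906, 0.0, 253.57849175004114], [0.0, 365.53641773317906, 184.0705785564092], [0.0, 0.0, 1.0]] [0.00855913 0.         0.         0.         0.        ] [ 1.31913325 -0.33582191  1.0511895 ] [-0.67171239  0.18473266 -0.71740945]
top [[441.33828121955304, 0.0, 268.4479486554881], [0.0, 441.33828121955304, 192.9492614412659], [0.0, 0.0, 1.0]] [-0.01495622  0.          0.          0.          0.        ] [ 0.38498228 -0.0996183   1.35077216] [ 6.29967545e-02  1.77987460e-04 -9.98013716e-01]
```

View pics/scene0.png

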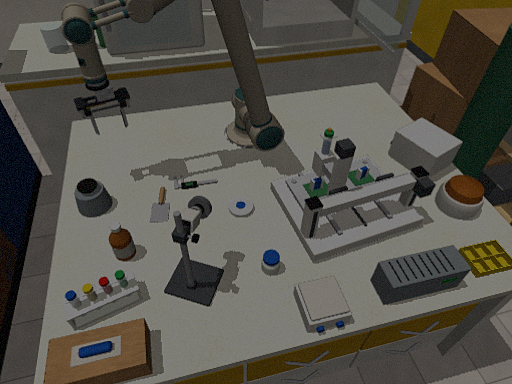

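View pics/top0.png

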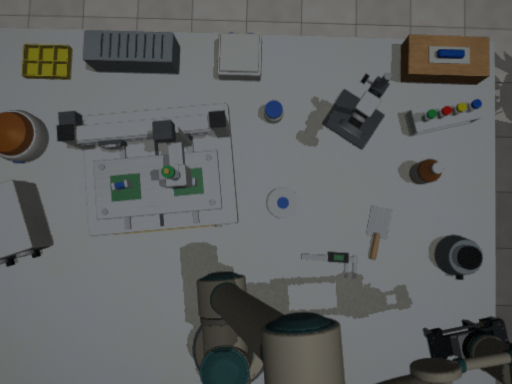

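```bash
python3 - <<'E'
import cv2,pickle,numpy as np
s=pickle.load(open("scene0.pkl","rb"))["frame"];t=pickle.load(open("top0.pkl","rb"))["frame"]
def z(im,x0,y0,x1,y1,f,n):cv2.imwrite("pics/"+n,cv2.resize(im[y0:y1,x0:x1],None,fx=f,fy=f,interpolation=cv2.INTER_CUBIC))
z(t,80,100,240,240,5,"t_pr.png");z(t,310,60,400,160,6,"t_cam.png")
z(s,270,120,430,260,5,"s_pr.png");z(s,160,185,230,305,5,"s_cam.png")
E
```

```text
(no output)
```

View pics/t_pr.png

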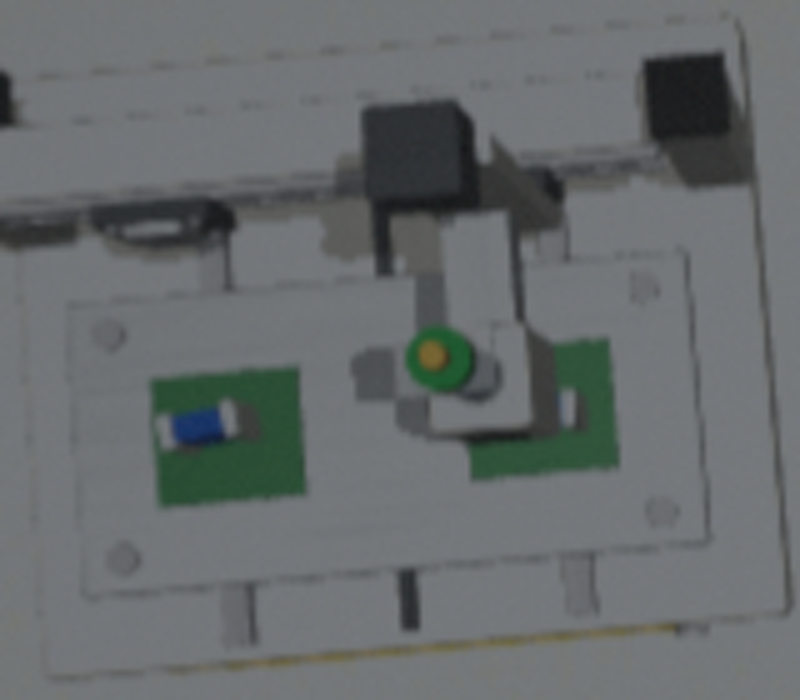

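View pics/t_cam.png

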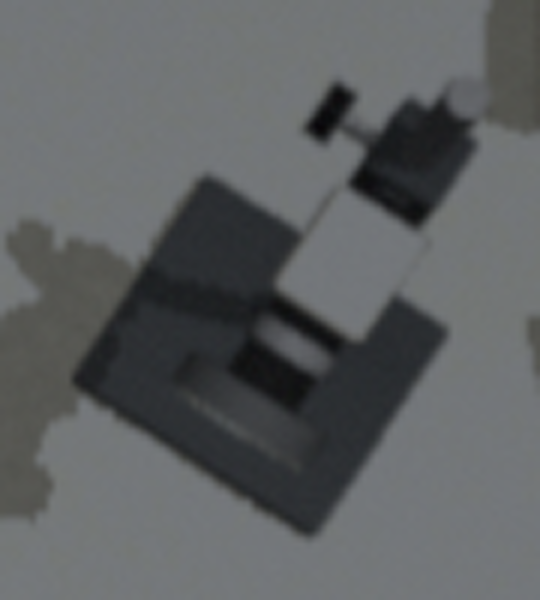

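View pics/s_pr.png

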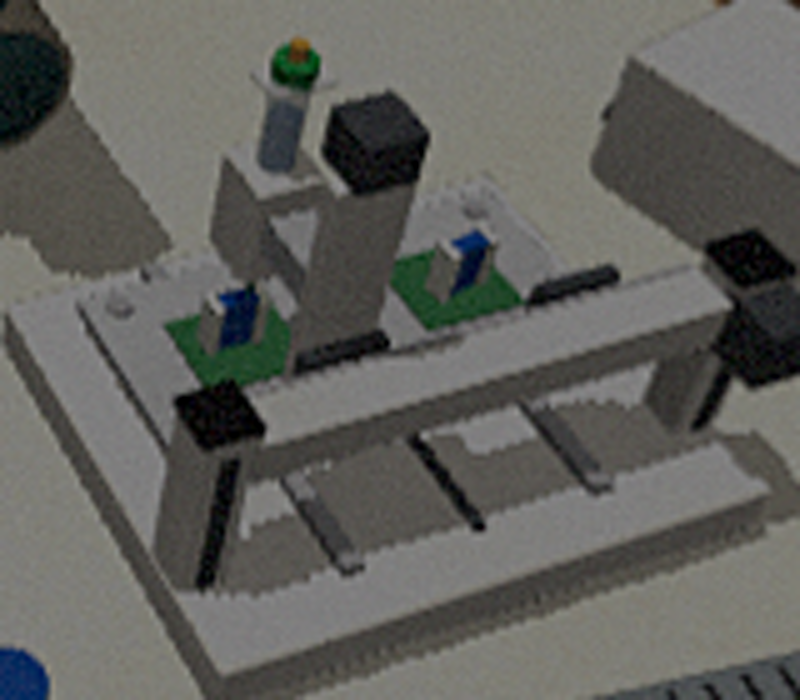

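View pics/s_cam.png

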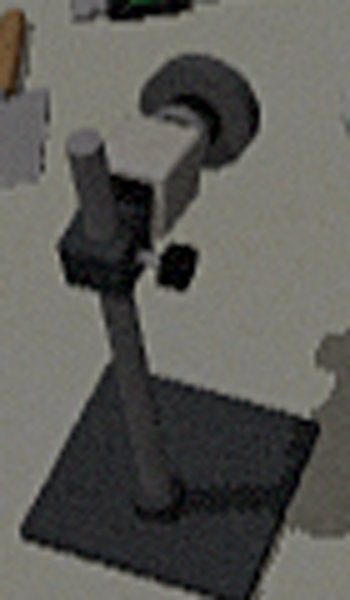

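```bash
cat > h.py <<'E'
import numpy as np,cv2,pickle
def load(n): return pickle.load(open(n,"rb"))
def ray(c,p):
    R=cv2.Rodrigues(c["rvec"])[0];C=-R.T@np.ravel(c["tvec"])
    u=cv2.undistortPoints(np.array([[p]],float),c["mtx"],c["D"])[0,0]
    d=R.T@np.r_[u,1];return C,d/np.linalg.norm(d)
def onz(c,p,z):
    C,d=ray(c,p);return C+d*(z-C[2])/d[2]
def tri(c1,p1,c2,p2):
    A,a=ray(c1,p1);B,b=ray(c2,p2)
    s=np.linalg.lstsq(np.c_[a,-b],B-A,rcond=None)[0]
    P,Q=A+a*s[0],B+b*s[1];return (P+Q)/2,np.linalg.norm(P-Q)
def proj(c,X): return cv2.projectPoints(np.array(X,float).reshape(-1,1,3),c["rvec"],c["tvec"],c["mtx"],c["D"])[0].reshape(-1,2)
E
python3 - <<'E'
from h import *
from bench import capture
for n in("scene","top"):
    fs=[capture(n) for _ in range(6)]
    c=dict(fs[0]);c["frame"]=np.mean([f["frame"].astype(float) for f in fs],0).clip(0,255).astype(np.uint8)
    pickle.dump(c,open(n+"A.pkl","wb"))
t=load("topA.pkl");s=load("sceneA.pkl")
def z(im,x0,y0,x1,y1,f,n):
    o=cv2.resize(im[y0:y1,x0:x1],None,fx=f,fy=f,interpolation=cv2.INTER_CUBIC);o=np.clip(o*1.8,0,255).astype(np.uint8);cv2.imwrite("pics/"+n,o)
z(t["frame"],105,165,150,205,14,"a1.png");z(s["frame"],345,155,385,195,14,"a2.png")
z(t["frame"],330,85,395,135,12,"a3.png");z(s["frame"],165,185,220,245,10,"a4.png")
# blue
for c,roi,nm in((t,(105,165,150,205),"t"),(s,(345,155,385,195),"s")):
    f=c["frame"].astype(int);m=((f[...,0]>f[...,2]+35)&(f[...,0]>f[...,1]+25)).astype(np.uint8)
    mm=np.zeros_like(m);x0,y0,x1,y1=roi;mm[y0:y1,x0:x1]=m[y0:y1,x0:x1]
    k,_=cv2.findContours(mm,cv2.RETR_EXTERNAL,cv2.CHAIN_APPROX_NONE);k=max(k,key=cv2.contourArea)
    print(nm,cv2.minAreaRect(k),np.mean(np.argwhere(mm)[:,::-1],0))
P=onz(t,(80+197/5,100+427/5),.136);print("print~",P)
# base corner etc on top image: front edge of base, base corners z=.055 from t_pr crop
for nm,p in(("fl",(48,678)),("fr",(788,610)),("br",(738,15))):print(nm,onz(t,(80+p[0]/5,100+p[1]/5),.055))
for nm,p in(("tileL",[(150,378),(300,367),(307,492),(158,507)]),("tileR",[(470,480),(618,466),(610,340)])):
    for q in p:print(nm,onz(t,(80+q[0]/5,100+q[1]/5),.09).round(4))
E
```

```text
t ((119.14705657958984, 185.08824157714844), (5.5783185958862305, 9.45888900756836), 75.96376037597656) [119.25490196 184.84313725]
s ((362.6551818847656, 171.36207580566406), (5.570859909057617, 11.698805809020996), 21.801410675048828) [363.72972973 170.27027027]
print~ [0.47048587 0.31301918 0.136     ]
fl [0.32627039 0.42069372 0.055     ]
fr [ 0.37888118 -0.01153989  0.055     ]
br [0.73184955 0.03021724 0.055     ]
tileL [0.5012 0.3572 0.09  ]
tileL [0.51   0.2711 0.09  ]
tileL [0.4383 0.2636 0.09  ]
tileL [0.4272 0.3487 0.09  ]
tileR [0.4479 0.1706 0.09  ]
tileR [0.4584 0.0861 0.09  ]
tileR [0.5308 0.0935 0.09  ]
```

View pics/a1.png

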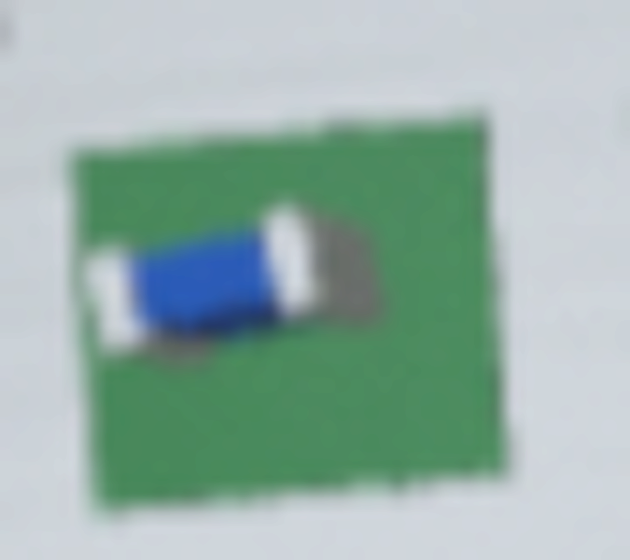

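View pics/a2.png

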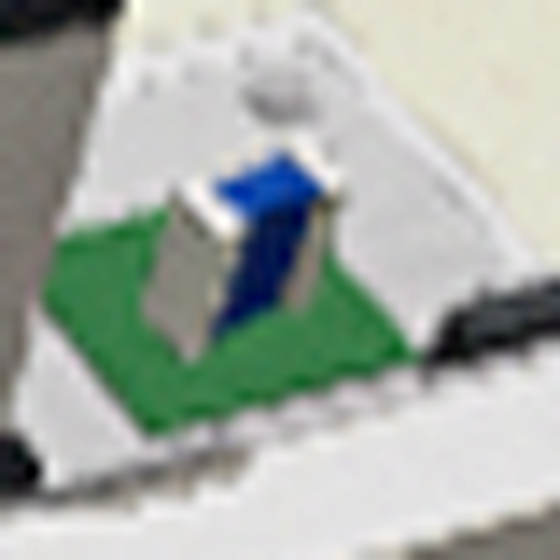

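View pics/a3.png

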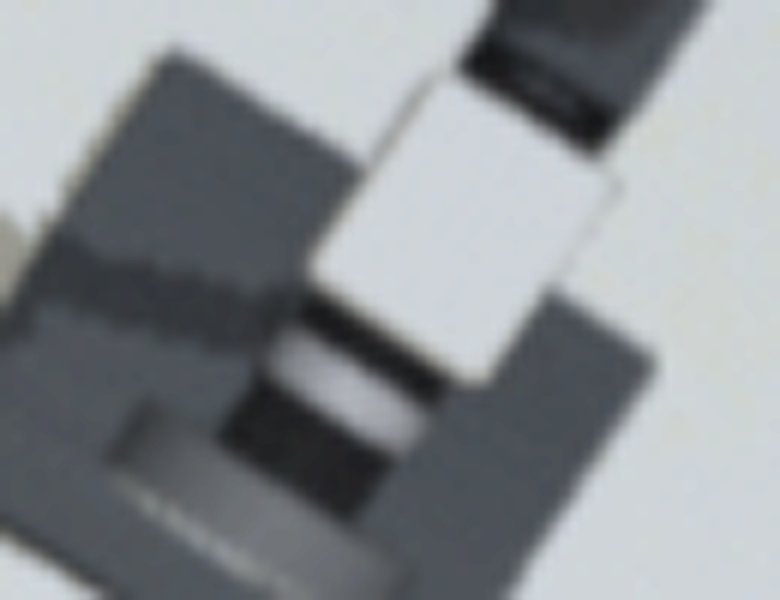

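View pics/a4.png

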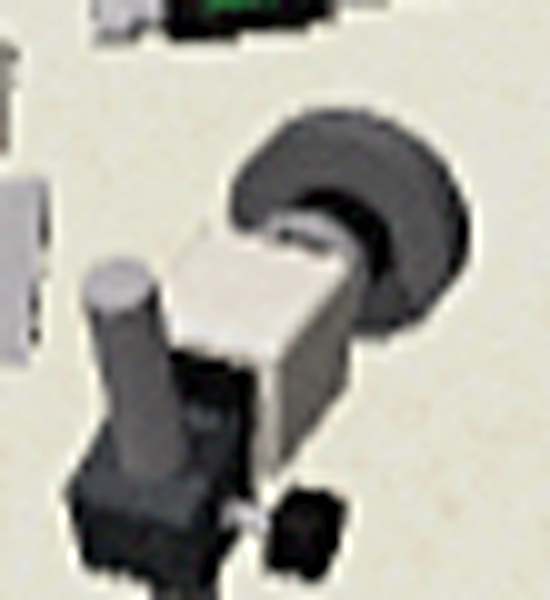

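```bash
python3 - <<'E'
from h import *
t=load("topA.pkl");s=load("sceneA.pkl")
cv=lambda p,f,o:((p[0]+.5)/f-.5+o[0],(p[1]+.5)/f-.5+o[1])
A=lambda p:cv(p,14,(105,165));B=lambda p:cv(p,14,(345,155))
q=[onz(t,A(p),.136) for p in((88,255),(300,205),(318,300),(103,355))]
for x in q:print(x.round(4))
q=np.array(q);print("c",q.mean(0),"len",np.linalg.norm(q[0]-q[1]),np.linalg.norm(q[3]-q[2]),"dep",np.linalg.norm(q[0]-q[3]),np.linalg.norm(q[1]-q[2]))
for d in(q[0]-q[1],q[3]-q[2]):print("yaw",np.arctan2(-d[0],d[1]))
qs=[onz(s,B(p),.136) for p in((175,190),(225,237),(340,195),(287,145))];qs=np.array(qs);print("scene",qs.round(4),qs.mean(0))
for a,b in((0,2),(1,3)):pass
C=lambda p:cv(p,6,(310,60))
for z in(.01,.02):
    b=np.array([onz(t,C(p),z) for p in((205,175),(75,380),(310,535),(445,330))])
    print(z,b.round(4).tolist(),b.mean(0),[np.linalg.norm(b[i]-b[(i+1)%4]).round(4) for i in range(4)])
    for d in(b[0]-b[1],b[3]-b[2]):print(" xaxis yaw",np.arctan2(d[1],d[0]))
    for d in(b[0]-b[3],b[1]-b[2]):print(" y",np.arctan2(-d[0],d[1]))
print("coltop scene",onz(s,cv((121,272),10,(165,185)),.364),"top",onz(t,C((468,98)),.364))
def z(im,x0,y0,x1,y1,f,n):
    o=cv2.resize(im[y0:y1,x0:x1],None,fx=f,fy=f,interpolation=cv2.INTER_CUBIC);o=np.clip(o*2.2,0,255).astype(np.uint8);cv2.imwrite("pics/"+n,o)
z(t["frame"],332,100,376,142,14,"b3.png")
z(s["frame"],170,185,220,240,10,"b4.png")
E
```

```text
[0.4771 0.3372 0.136 ]
[0.4883 0.2957 0.136 ]
[0.4696 0.2912 0.136 ]
[0.4574 0.3332 0.136 ]
c [0.47309932 0.31431211 0.136     ] len 0.04295069823455421 0.04370000672391466 dep 0.020095492642372408 0.019237390496760466
yaw 0.262034001247812
yaw 0.2809409213859619
scene [[0.4721 0.289  0.136 ]
 [0.4915 0.2938 0.136 ]
 [0.484  0.3303 0.136 ]
 [0.4631 0.3256 0.136 ]] [0.47769721 0.30966467 0.136     ]
0.01 [[0.7994, -0.3229, 0.01], [0.6903, -0.2581, 0.01], [0.6137, -0.3799, 0.01], [0.7221, -0.4478, 0.01]] [ 0.706401   -0.35216756  0.01      ] [np.float64(0.127), np.float64(0.1439), np.float64(0.1279), np.float64(0.1469)]
 xaxis yaw -0.5360969245884204
 xaxis yaw -0.5595128900650864
 y -0.554170514904523
 y -0.5610314364173339
0.02 [[0.7963, -0.3212, 0.02], [0.688, -0.2569, 0.02], [0.612, -0.3778, 0.02], [0.7196, -0.4452, 0.02]] [ 0.70400374 -0.35028395  0.02      ] [np.float64(0.126), np.float64(0.1428), np.float64(0.127), np.float64(0.1458)]
 xaxis yaw -0.5360969245884204
 xaxis yaw -0.5595128900650861
 y -0.5541705149045231
 y -0.5610314364173339
coltop scene [ 0.72268214 -0.36397482  0.364     ] top [ 0.72302261 -0.36366478  0.364     ]
```

View pics/b3.png

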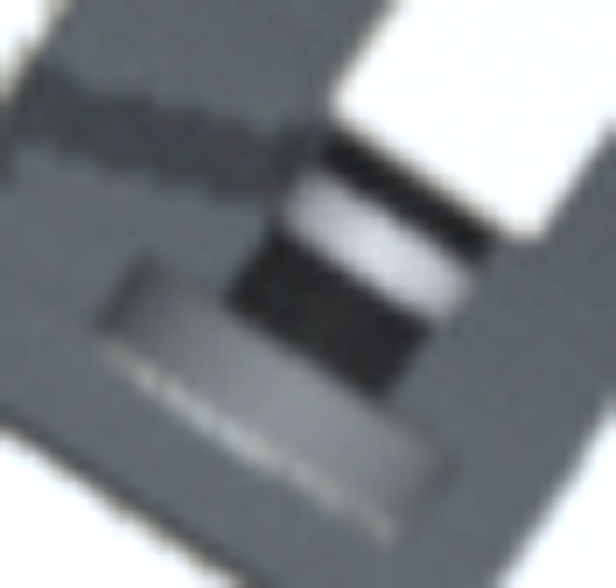

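```bash
python3 - <<'E'
from h import *
t=load("topA.pkl");s=load("sceneA.pkl")
cv=lambda p,f,o:((p[0]+.5)/f-.5+o[0],(p[1]+.5)/f-.5+o[1])
T=lambda p:cv(p,12,(330,85));S=lambda p:cv(p,10,(165,185));T3=lambda p:cv(p,14,(332,100))
yaw=-.553;X=np.array([np.cos(yaw),np.sin(yaw),0]);Y=np.array([-X[1],X[0],0]);O=np.array([.7228,-.3638,0])-.15*X
def fr(P):d=P-O;return np.round([d@X,d@Y,P[2]],4)
K={}
for n,a,b in(("B-",(615,185),(170,300)),("B+",(440,80),(275,365)),("F+",(308,265),(365,255)),("F-",(480,385),(205,225)),("ring",0,(350,222))):
    ta=T(a) if a else T3((244,432))
    P,e=tri(t,ta,s,S(b));K[n]=fr(P);print(n,K[n],"gap",round(e,4))
for a in"+-":
    d=K["B"+a]-K["F"+a];print("tilt",a,np.arctan2(d[2],d[0]),np.linalg.norm(d))
C,d=ray(t,T3((244,432)));print("top ray in frame",[d@X,d@Y,d[2]],"angle",np.arctan2(d@X,-d[2]))
# scene ring fit
E
```

```text
B- [ 0.1142 -0.0165  0.3063] gap 0.0084
B+ [0.1183 0.0195 0.2974] gap 0.0015
F+ [0.0727 0.023  0.2916] gap 0.0022
F- [ 0.0731 -0.0218  0.2881] gap 0.0023
ring [ 0.0284 -0.001   0.2472] gap 0.0045
tilt + 0.12651365282356816 0.04610043383743802
tilt - 0.4168690107795404 0.045260799816176464
top ray in frame [np.float64(0.26515694985011723), np.float64(-0.04033797087077111), np.float64(-0.963361116120124)] angle 0.2685907091837981
```

View pics/b4.png

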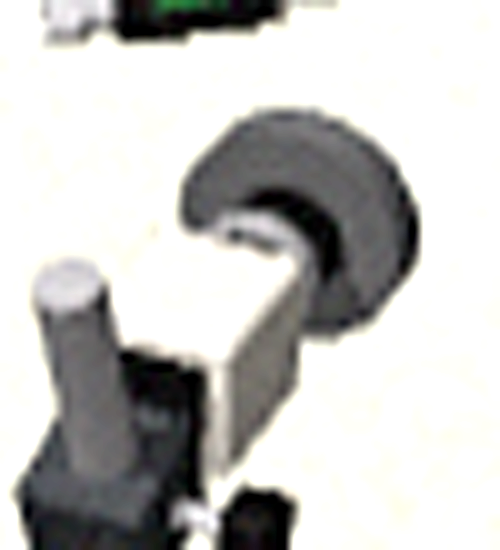

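```bash
python3 - <<'E'
from h import *
t=load("topA.pkl");s=load("sceneA.pkl")
cv=lambda p,f,o:((p[0]+.5)/f-.5+o[0],(p[1]+.5)/f-.5+o[1])
T=lambda p:cv(p,12,(330,85));S=lambda p:cv(p,10,(165,185));S5=lambda p:cv(p,10,(170,185))
yaw=-.553;X=np.array([np.cos(yaw),np.sin(yaw),0]);Y=np.array([-X[1],X[0],0])
def tilt(c,a,b):
    n=np.cross(ray(c,a)[1],ray(c,b)[1]); # dir = cos t X + sin t Z
    return np.arctan2(-(n@X),n[2])
for nm,a,b in(("right top",(225,370),(308,262)),("right bottom",(215,475),(298,382))):print(nm,tilt(s,S5(a),S5(b)))
for nm,a,b in(("left",(170,300),(205,225)),):print(nm,tilt(s,S(a),S(b)))
for y2 in(-.53,-.553,-.575):
    yaw=y2;X=np.array([np.cos(yaw),np.sin(yaw),0]);print(y2,tilt(s,S5((225,370)),S5((308,262))))
# verticals of body: z axis edges in scene: near right edge
X=np.array([np.cos(-.553),np.sin(-.553),0])
n=np.cross(ray(s,S5((228,365)))[1],ray(s,S5((218,478)))[1]) # dir=-sin t X+cos t Z
print("vert edge",np.arctan2(n[2],n@X))
# ring ellipse fit in scene: dark non-background pixels outline
f=s["frame"];g=cv2.cvtColor(f,cv2.COLOR_BGR2GRAY).astype(float)
sub=cv2.resize(g[185:240,170:220],None,fx=10,fy=10,interpolation=cv2.INTER_CUBIC)
print(np.percentile(g[185:240,170:220],[5,50,90]))
pts=[];cx,cy=298,222
for a in np.deg2rad(np.arange(-165,80,5)):
    r=np.arange(60,170,.5);v=cv2.remap(sub.astype(np.float32),(cx+r*np.cos(a)).astype(np.float32)[None],(cy+r*np.sin(a)).astype(np.float32)[None],1)[0]
    k=np.where(v<85)[0]
    if len(k):pts.append((cx+r[k[-1]]*np.cos(a),cy+r[k[-1]]*np.sin(a)))
pts=np.array(pts,np.float32);e=cv2.fitEllipseDirect(pts);print(e,len(pts),e[1][0]/e[1][1])
o=cv2.cvtColor(sub.clip(0,255).astype(np.uint8),cv2.COLOR_GRAY2BGR)
cv2.ellipse(o,e,(0,0,255),1)
for p in pts:cv2.circle(o,(int(p[0]),int(p[1])),3,(0,255,0),1)
cv2.imwrite("pics/ell.png",o)
C,d=ray(s,S5(e[0]));
for tt in(.15,.2,.25,.3,.35,.4):print(tt,abs(d@(np.cos(tt)*X+np.r_[0,0,np.sin(tt)])))
P,g=tri(t,cv((244,432),14,(332,100)),s,S5(e[0]));print(P,g)
E
```

```text
right top -2.861916003220776
right bottom -2.7368961504081843
left 2.9446193355968773
-0.53 -2.822077480169434
-0.553 -2.861916003220776
-0.575 -2.9010307393635375
vert edge 0.43519444159293064
[ 10. 123. 126.]
((298.5796813964844, 224.8759307861328), (225.99716186523438, 243.63157653808594), 119.07524871826172) 49 0.9276185175853228
0.15 0.6806689911386253
0.2 0.7127801357401561
0.25 0.7431097012110548
0.3 0.7715818794329771
0.35 0.798125504788392
0.4 0.8226742320375636
[ 0.61898247 -0.30108954  0.24621528] 0.004884414525136702
```

View pics/ell.png

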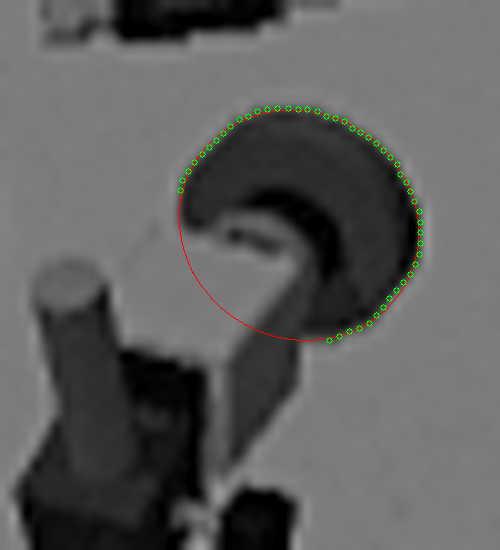

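```bash
python3 - <<'E'
from scipy.spatial.transform import Rotation as R
import numpy as np
from bench import get_obs
o=get_obs();M=R.from_quat(o["orientation"]).as_matrix();print(M.round(4));print(np.arctan2(M[1,2],M[0,2]),np.arctan2(M[1,0],M[0,0]),o["time_s"])
E
```

```text
[[-9.748e-01  0.000e+00  2.229e-01]
 [-2.229e-01 -1.000e-04 -9.748e-01]
 [ 0.000e+00 -1.000e+00  2.000e-04]]
-1.3460255347563024 -2.9168218622095563 0.7
```

play_rows(
  series=[
    [[-0.023,-0.01,-0.032],0],
    [[-0.023,-0.01,-0.032],0],
    [[-0.023,-0.01,-0.032],0],
    [[-0.023,-0.01,-0.032],0],
    [[-0.023,-0.01,-0.032],0],
    [[-0.023,-0.01,-0.032],0],
    [[-0.023,-0.01,-0.032],0],
    [[-0.023,-0.01,-0.032],0],
    [[-0.023,-0.01,-0.032],0],
    [[-0.023,-0.01,-0.032],0],
  ],
  jaw=0.08,
  grip_force=10,
)

```text
time_s: 1.95
ee_pos: [0.2814, -0.1961, 0.2823]
orientation: [0.079, -0.702, 0.703, -0.079]
force: [-0.1, -0.1, -0.1]
width: 0.849
```

```bash
cat > go.py <<'E'
import sys,numpy as np
from scipy.spatial.transform import Rotation as R
from bench import get_obs
def go(*a):
    o=get_obs();M=R.from_quat(o["orientation"]).as_matrix();p=o["ee_pos"]
    yz=np.arctan2(M[1,2],M[0,2])
    print("t",round(o["time_s"],2),"p",p.round(4),"yawz",round(yz,4),"F",o["force"].round(2),"w",round(o["width"]*94,1),"q",o["joint_pos"].round(2))
    if a:
        d=M.T@(np.array(a[:3])-p);print("tool shift",d.round(4))
        if len(a)>3:print("turn",round(-(a[3]-yz),4))
if __name__=="__main__":go(*map(float,sys.argv[1:]))
E
python3 go.py .27 .25 .28 -1.3
```

```text
t 1.95 p [ 0.2814 -0.1961  0.2823] yawz -1.3464 F [-0.13 -0.07 -0.09] w 79.9 q [-0.81 -0.14  1.72  0.    1.56  0.53]
tool shift [-0.0882  0.002  -0.4375]
turn -0.0464
```

play_rows(
  series=[
    [[-0.009,0,-0.044],-0.005],
    [[-0.009,0,-0.044],-0.005],
    [[-0.009,0,-0.044],-0.005],
    [[-0.009,0,-0.044],-0.005],
    [[-0.009,0,-0.044],-0.005],
    [[-0.009,0,-0.044],-0.005],
    [[-0.009,0,-0.044],-0.005],
    [[-0.009,0,-0.044],-0.005],
    [[-0.009,0,-0.044],-0.003],
    [[-0.009,0,-0.044],-0.003],
  ],
)

```text
time_s: 3.2
ee_pos: [0.2603, 0.2528, 0.282]
orientation: [-0.095, 0.701, -0.701, 0.096]
force: [0.6, 0.2, -0.1]
width: 0.854
```

```bash
python3 go.py .4735 .3138 .22 -1.3
```

```text
t 3.2 p [0.2603 0.2528 0.282 ] yawz -1.2991 F [ 0.63  0.24 -0.11] w 80.3 q [ 0.58 -0.1   1.69 -0.    1.55  1.88]
tool shift [-0.2217  0.0623 -0.0015]
turn 0.0009
```

play_rows(
  series=[
    [[-0.03,0.002,0],0],
    [[-0.03,0.004,0],0],
    [[-0.03,0.006,0],0],
    [[-0.03,0.008,0],0],
    [[-0.03,0.01,0],0],
    [[-0.03,0.01,-0.001],0],
    [[-0.03,0.01,0],0],
    [[-0.012,0.01,0],0],
    [[0,0,0],0],
    [[0,0,0],0],
  ],
)

```text
time_s: 4.45
ee_pos: [0.4734, 0.3114, 0.2222]
orientation: [0.096, -0.701, 0.701, -0.095]
force: [-0.2, 0.5, 0.0]
width: 0.848
```

```bash
python3 - <<'E'
from go import go
from h import *
from bench import capture,get_obs
go(.4735,.3138,.116,-1.3)
for n in("scene","top"):
    c=capture(n);pickle.dump(c,open(n+"1.pkl","wb"))
    print(n,proj(c,[get_obs()["ee_pos"],[.4735,.3138,.136]]))
    x,y=(90,150) if n=="top" else (330,100)
    o=np.clip(cv2.resize(c["frame"][y:y+90,x:x+90],None,fx=6,fy=6,interpolation=cv2.INTER_CUBIC)*1.8,0,255).astype(np.uint8);cv2.imwrite(f"pics/c_{n}.png",o)
E
```

```text
t 4.45 p [0.4734 0.3114 0.2222] yawz -1.2998 F [-0.21  0.52  0.01] w 79.8 q [0.46 0.24 1.45 0.   1.45 1.76]
tool shift [-0.0008  0.1062 -0.0023]
turn 0.0002
scene [[368.53042609 149.38130289]
 [363.39895925 167.2732275 ]]
top [[108.74421428 181.49560192]
 [119.17376072 184.30532643]]
```

View pics/c_scene.png

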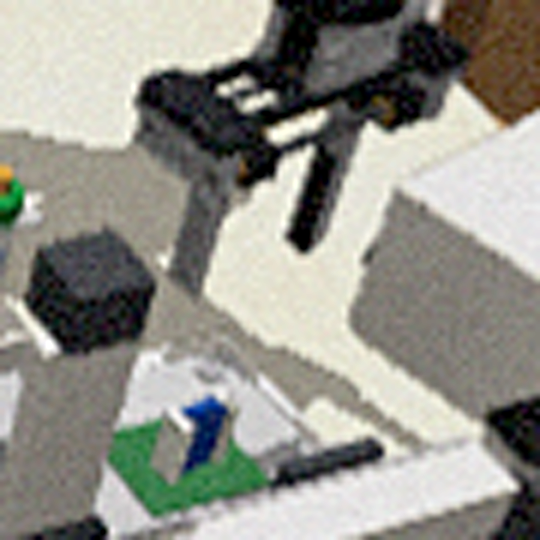

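View pics/c_top.png

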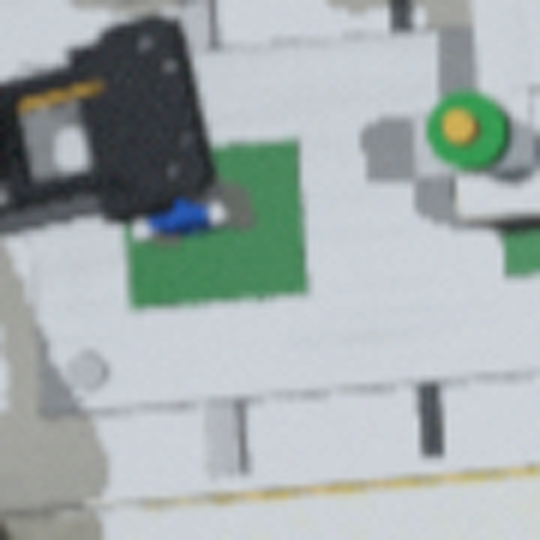

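```bash
python3 - <<'E'
from h import *
from bench import get_obs
from scipy.spatial.transform import Rotation as R
o=get_obs();M=R.from_quat(o["orientation"]).as_matrix();p=o["ee_pos"]
for n,(x,y) in(("top",(85,150)),("scene",(340,110))):
    c=load(n+"1.pkl");f=10
    im=np.clip(cv2.resize(c["frame"][y:y+60,x:x+60],None,fx=f,fy=f,interpolation=cv2.INTER_CUBIC)*2.,0,255).astype(np.uint8)
    for s in(-1,1):
      for w in(.04,.0525):
        for xx in (-.008,.008):
            q=proj(c,[p+M@[xx,0,s*w],p+M@[xx,-.04,s*w]])
            q=((q-[x,y]+.5)*f-.5).astype(int);cv2.line(im,tuple(map(int,q[0])),tuple(map(int,q[1])),(0,0,255),1)
    cv2.imwrite(f"pics/d_{n}.png",im)
E
```

```text
(no output)
```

View pics/d_scene.png

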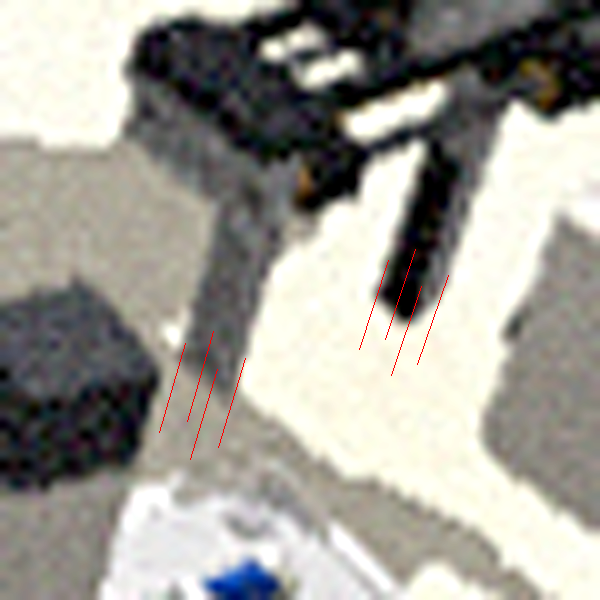

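```bash
python3 - <<'E'
from h import *
from scipy.spatial.transform import Rotation as R
Q=[-0.0792891,0.70327379,-0.70201787,0.07931035]
for tag,p,q,V in(("0",np.array([.1281,-.55994,.18093]),Q,(("scene",(65,75)),("top",(420,310)))),("1",np.array([.4734,.3114,.2222]),[.096,-.701,.701,-.095],(("top",(80,140)),))):
  M=R.from_quat(q).as_matrix()
  for n,(x,y) in V:
    c=load(n+tag+".pkl");f=8
    im=np.clip(cv2.resize(c["frame"][y:y+70,x:x+80],None,fx=f,fy=f,interpolation=cv2.INTER_CUBIC)*2.,0,255).astype(np.uint8)
    w=.047 if tag=="0" else .04
    for s in(-1,1):
      for ww in(w,w+.0125):
        for xx in (-.008,.008):
            k=proj(c,[p+M@[xx,0,s*ww],p+M@[xx,-.04,s*ww]])
            k=((k-[x,y]+.5)*f-.5).astype(int);cv2.line(im,tuple(map(int,k[0])),tuple(map(int,k[1])),(0,0,255),1)
    cv2.imwrite(f"pics/e_{n}{tag}.png",im)
E
```

```text
(no output)
```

View pics/e_scene0.png

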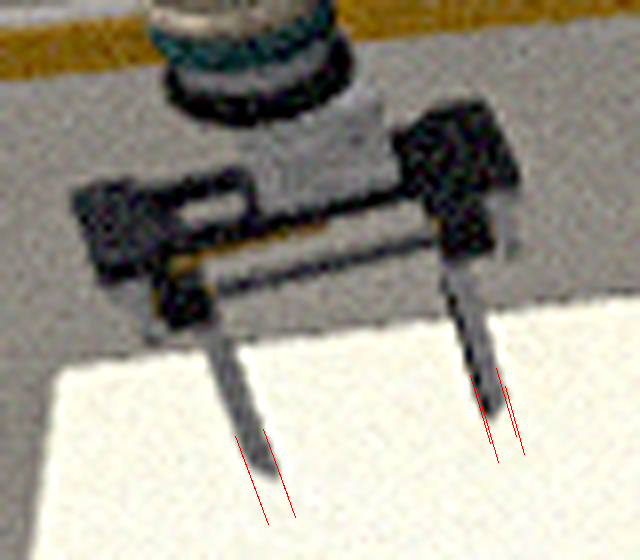

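View pics/e_top0.png

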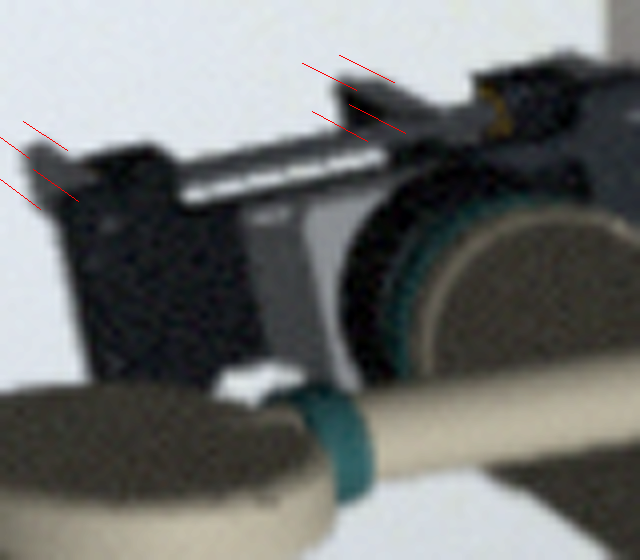

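View pics/e_top1.png

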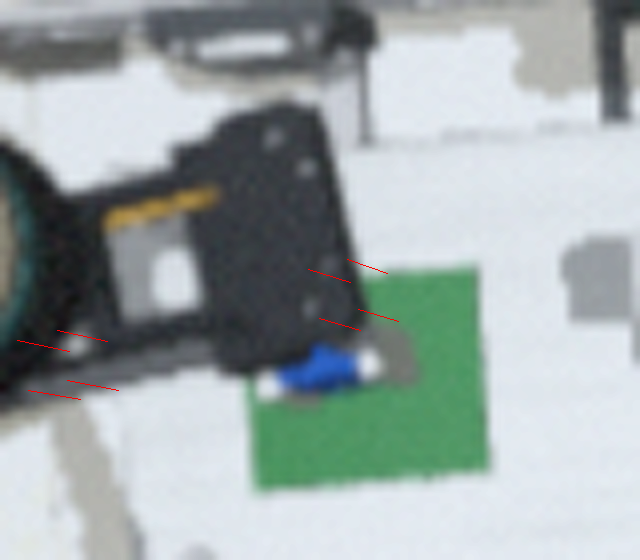

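play_rows(
  series=[
    [[-0.001,0.01,-0.002],0],
    [[0,0.015,0],0],
    [[0,0.015,0],0],
    [[0,0.015,0],0],
    [[0,0.015,0],0],
    [[0,0.015,0],0],
    [[0,0.015,0],0],
    [[0,0.012,0],0],
    [[0,0.007,0],0],
    [[0,0,0],0],
  ],
)

```text
time_s: 5.8
ee_pos: [0.4746, 0.3137, 0.1022]
orientation: [0.096, -0.701, 0.701, -0.095]
force: [-0.1, 0.7, -0.5]
width: 0.848
```

```bash
python3 - <<'E'
from go import go
from h import *
from bench import capture,get_obs
from scipy.spatial.transform import Rotation as R
go(.4735,.3138,.097,-1.3)
o=get_obs();M=R.from_quat(o["orientation"]).as_matrix();p=o["ee_pos"]
for n in("scene","top"):
    c=capture(n);pickle.dump(c,open(n+"2.pkl","wb"))
    x,y=(85,150) if n=="top" else (325,130)
    f=10
    im=np.clip(cv2.resize(c["frame"][y:y+60,x:x+75],None,fx=f,fy=f,interpolation=cv2.INTER_CUBIC)*2.,0,255).astype(np.uint8)
    cv2.imwrite(f"pics/f_{n}.png",im)
E
```

```text
t 5.8 p [0.4746 0.3137 0.1022] yawz -1.3 F [-0.13  0.65 -0.47] w 79.7 q [ 0.46  0.32  1.64 -0.    1.18  1.76]
tool shift [ 0.001   0.0052 -0.0004]
turn 0.0
```

View pics/f_scene.png

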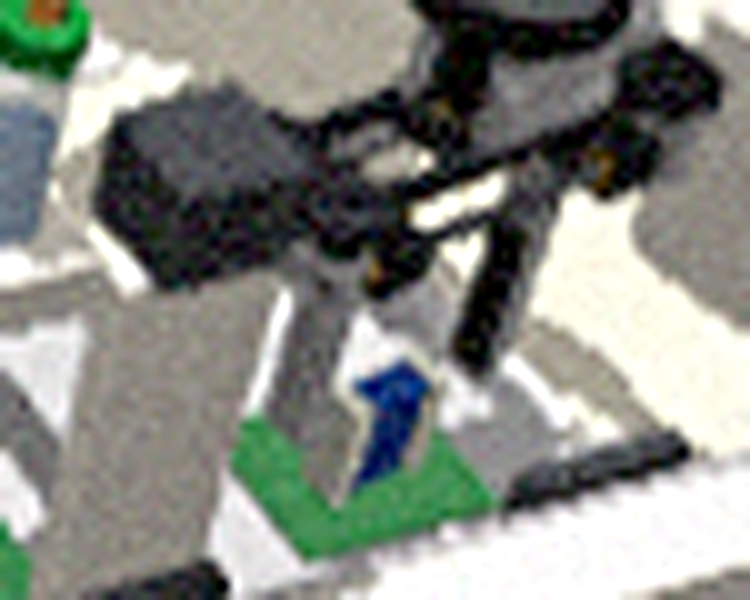

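View pics/f_top.png

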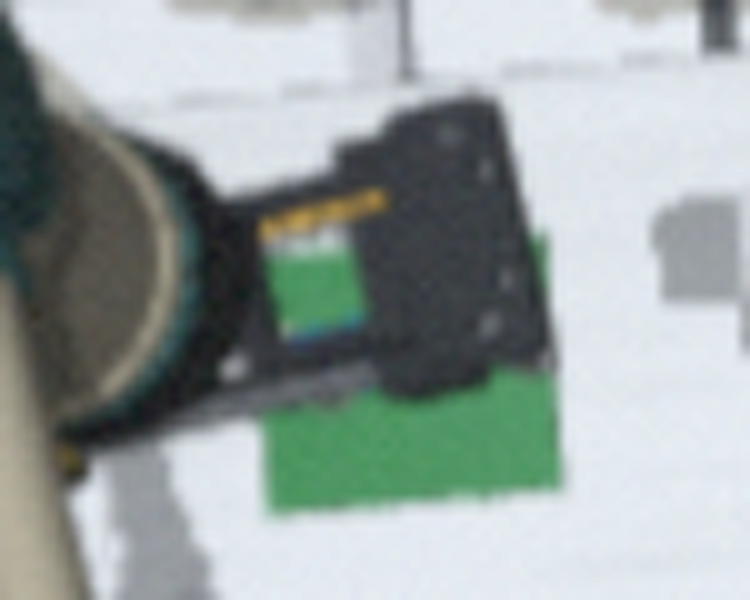

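```bash
python3 - <<'E'
from h import *
from bench import get_obs
from scipy.spatial.transform import Rotation as R
o=get_obs();M=R.from_quat(o["orientation"]).as_matrix();p=o["ee_pos"]
c=load("scene2.pkl")
for b in(0,.01,.015,.02,.025):
    k=proj(c,[p+M@[-.008,-b,-.04],p+M@[-.008,-b,-.0525],p+M@[.008,-b,-.04]]);print(b,((k-[325,130]+.5)*10-.5).round().tolist())
k=proj(c,[p*[1,1,0]+[0,0,.136]]);print(((k-[325,130]+.5)*10-.5))
E
```

```text
0 [[466.0, 421.0], [491.0, 410.0], [437.0, 396.0]]
0.01 [[473.0, 402.0], [498.0, 391.0], [443.0, 376.0]]
0.015 [[476.0, 392.0], [501.0, 381.0], [446.0, 367.0]]
0.02 [[479.0, 383.0], [504.0, 371.0], [450.0, 357.0]]
0.025 [[483.0, 373.0], [508.0, 362.0], [453.0, 347.0]]
[[390.98626888 380.16227102]]
```

play_rows(
  series=[
    [[0.001,0.003,0],0],
    [[0,0.003,0],0],
    [[0,0,0],0],
    [[0,0,0],0],
    [[0,0,0],0],
    [[0,0,0],0],
    [[0,0,0],0],
    [[0,0,0],0],
    [[0,0,0],0],
    [[0,0,0],0],
  ],
)

```text
time_s: 7.15
ee_pos: [0.4738, 0.3135, 0.0967]
orientation: [0.095, -0.701, 0.701, -0.095]
force: [-0.0, 0.2, 0.7]
width: 0.854
```

play_rows(
  series=[
    [[0,0,0],0],
    [[0,0,0],0],
    [[0,0,0],0],
    [[0,0,0],0],
    [[0,0,0],0],
    [[0,0,0],0],
    [[0,0,0],0],
    [[0,0,0],0],
    [[0,0,0],0],
    [[0,0,0],0],
  ],
  jaw=0.03,
  grip_force=12,
)

```text
time_s: 8.4
ee_pos: [0.4738, 0.3136, 0.0967]
orientation: [0.095, -0.701, 0.701, -0.095]
force: [0.1, 0.2, 0.9]
width: 0.469
```

```bash
cat > pic.py <<'E'
import sys
from go import go
from h import *
from bench import capture
def pic(tag,**w):
    for n,(x,y,a,b,f) in w.items():
        c=capture(n);pickle.dump(c,open(n+tag+".pkl","wb"))
        cv2.imwrite(f"pics/{tag}_{n}.png",np.clip(cv2.resize(c["frame"][y:y+b,x:x+a],None,fx=f,fy=f,interpolation=cv2.INTER_CUBIC)*2.,0,255).astype(np.uint8))
E
python3 - <<'E'
from pic import *
go();pic("g",scene=(325,130,75,60,10))
E
```

```text
t 8.4 p [0.4738 0.3136 0.0967] yawz -1.3 F [0.07 0.25 0.85] w 44.1 q [ 0.46  0.33  1.65 -0.    1.16  1.76]
```

View pics/g_scene.png

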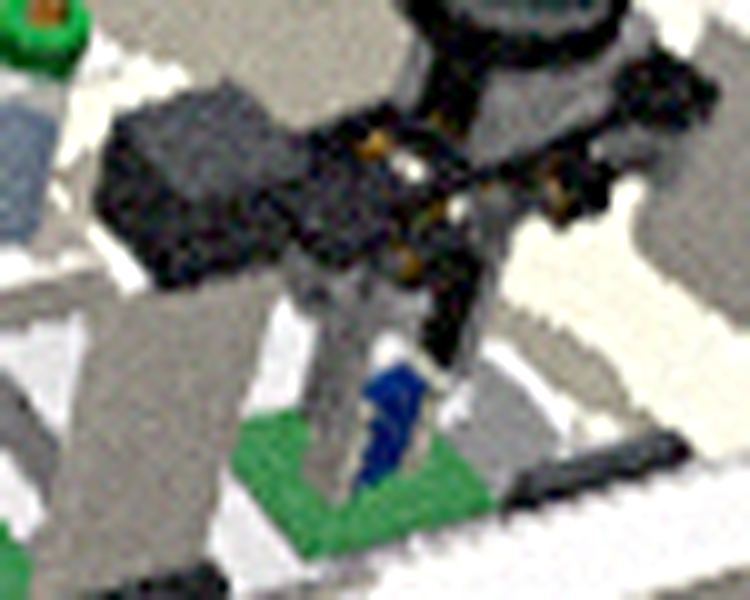

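play_rows(
  series=[
    [[0,-0.003,0],0],
    [[0,-0.006,0],0],
    [[0,-0.01,0],0],
    [[0,-0.01,0],0],
    [[0,-0.01,0],0],
    [[0,-0.01,0],0],
    [[0,-0.008,0],0],
    [[0,-0.003,0],0],
    [[0,0,0],0],
    [[0,0,0],0],
  ],
)

```text
time_s: 9.7
ee_pos: [0.4736, 0.3134, 0.1563]
orientation: [0.096, -0.701, 0.701, -0.095]
force: [-0.6, -0.9, -0.4]
width: 0.467
```

```bash
python3 - <<'E'
from pic import *
go();pic("i",scene=(325,115,75,60,10))
E
```

```text
t 9.7 p [0.4736 0.3134 0.1563] yawz -1.3 F [-0.56 -0.95 -0.43] w 43.9 q [ 0.46  0.28  1.56 -0.    1.3   1.76]
```

View pics/i_scene.png

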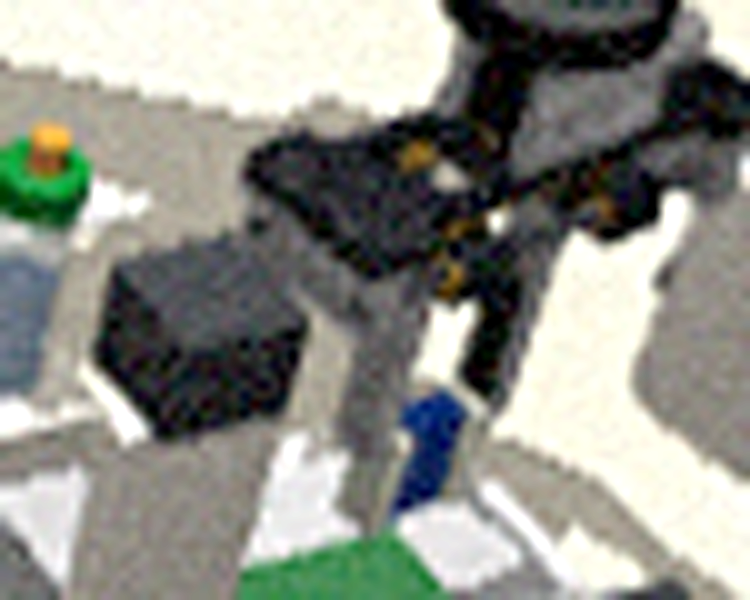

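play_rows(
  series=[
    [[0.01,0,-0.002],0],
    [[0.02,0,-0.005],0],
    [[0.025,0,-0.006],0],
    [[0.025,0,-0.006],0],
    [[0.025,0,-0.006],0],
    [[0.025,0,-0.006],0],
    [[0.02,0,-0.005],0],
    [[0.009,0,-0.002],0.05],
    [[0,0,0],0.05],
    [[0,0,0],0.051],
  ],
)

```text
time_s: 11.0
ee_pos: [0.3096, 0.3077, 0.1569]
orientation: [-0.042, 0.706, -0.706, 0.042]
force: [-0.1, -0.2, -0.1]
width: 0.468
```

play_rows(
  series=[
    [[0,0.005,0],0],
    [[0,0.012,0],0],
    [[0,0.014,0],0],
    [[0,0.014,0],0],
    [[0,0.014,0],0],
    [[0,0.012,0],0],
    [[0,0.008,0],0],
    [[0,0.004,0],0],
    [[0,0,0],0],
    [[0,0,0],0],
  ],
)

```text
time_s: 12.25
ee_pos: [0.3108, 0.3078, 0.0741]
orientation: [-0.042, 0.706, -0.706, 0.043]
force: [-0.5, -0.5, 0.0]
width: 0.469
```

```bash
python3 - <<'E'
from pic import *
go(.31,.307,.0517,-1.451);pic("j",scene=(320,125,75,60,10),top=(80,180,75,60,10))
E
```

```text
t 12.25 p [0.3108 0.3078 0.0741] yawz -1.451 F [-0.53 -0.49  0.03] w 44.1 q [ 0.62  0.16  1.95 -0.    1.02  2.07]
tool shift [0.0009 0.0224 0.0007]
turn 0.0
```

View pics/j_scene.png

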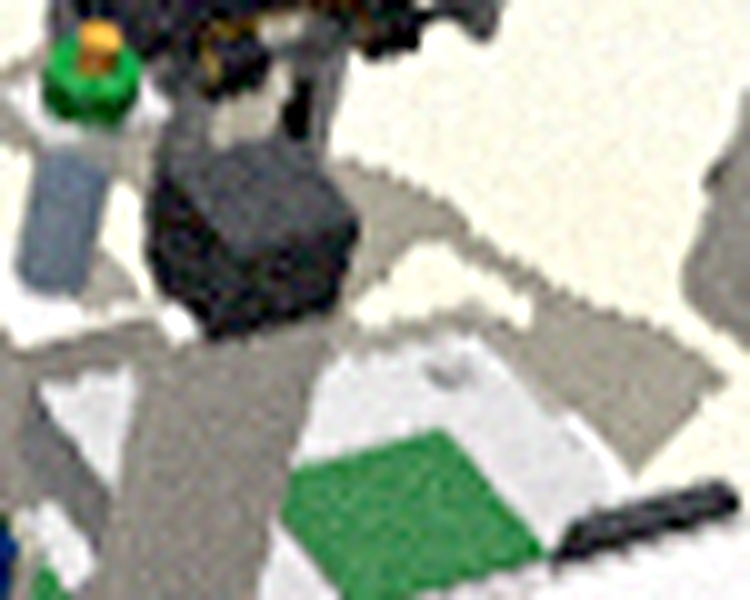

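View pics/j_top.png

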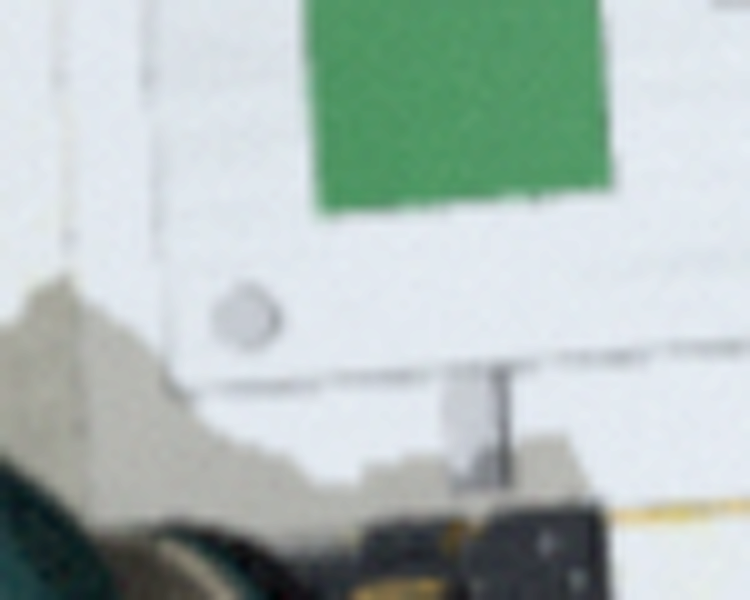

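play_rows(
  series=[
    [[0,0,-0.01],0],
    [[0,0,-0.015],0],
    [[0,0,-0.015],0],
    [[0,0,-0.01],0],
    [[0,0.006,0],0],
    [[0,0.008,0],0],
    [[0,0.006,0],0],
    [[0,0.002,0],0],
    [[0,0,0],0],
    [[0,0,0],0],
  ],
)

```text
time_s: 13.6
ee_pos: [0.3047, 0.3573, 0.0519]
orientation: [-0.042, 0.706, -0.706, 0.042]
force: [-0.7, -0.1, 0.3]
width: 0.467
```

```bash
python3 - <<'E'
from pic import *
go();pic("k",scene=(325,105,75,60,10),top=(80,190,75,60,10))
E
```

```text
t 13.6 p [0.3047 0.3573 0.0519] yawz -1.4512 F [-0.74 -0.12  0.29] w 43.9 q [ 0.72  0.24  1.92 -0.    0.98  2.17]
```

View pics/k_scene.png

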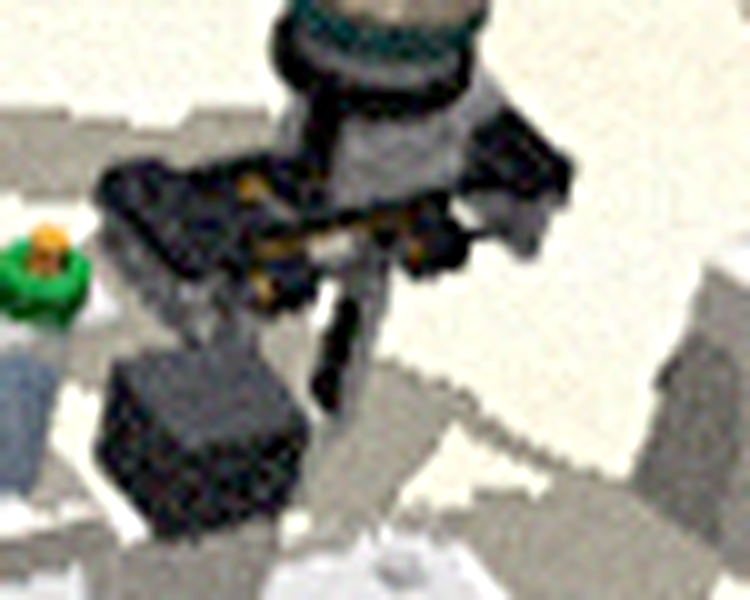

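View pics/k_top.png

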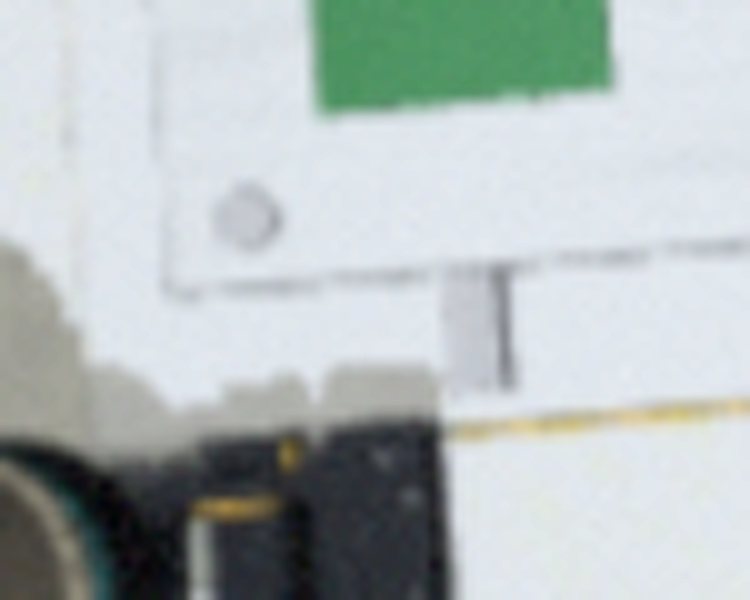

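play_rows(
  series=[
    [[-0.004,0,0],0],
    [[-0.004,0,0],0],
    [[-0.004,0,0],0],
    [[-0.003,0,0],0],
    [[-0.003,0,0],0],
    [[0,0,0],0],
    [[0,0,0],0],
    [[0,0,0],0],
    [[0,0,0],0],
    [[0,0,0],0],
  ],
)

```text
time_s: 14.95
ee_pos: [0.3223, 0.3594, 0.0517]
orientation: [0.042, -0.706, 0.706, -0.042]
force: [0.1, -0.6, 0.7]
width: 0.467
```

play_rows(
  series=[
    [[-0.001,0,0],0],
    [[-0.001,0,0],0],
    [[-0.001,0,0],0],
    [[-0.001,0,0],0],
    [[0,0,0],0],
    [[0,0,0],0],
    [[0,0,0],0],
    [[0,0,0],0],
    [[0,0,0],0],
    [[0,0,0],0],
  ],
)

```text
time_s: 16.2
ee_pos: [0.3262, 0.3596, 0.0516]
orientation: [0.042, -0.706, 0.706, -0.042]
force: [-5.0, -0.9, 1.7]
width: 0.468
```

```bash
python3 go.py
```

```text
t 16.2 p [0.3262 0.3596 0.0516] yawz -1.451 F [-4.96 -0.87  1.68] w 44.0 q [ 0.69  0.26  1.89 -0.    1.    2.14]
```

play_rows(
  series=[
    [[-0.001,0,0],0],
    [[-0.001,0,0],0],
    [[-0.001,0,0],0],
    [[-0.001,0,0],0],
    [[-0.001,0,0],0],
    [[-0.0005,0,0],0],
    [[0,0,0],0],
    [[0,0,0],0],
    [[0,0,0],0],
    [[0,0,0],0],
  ],
)

```text
time_s: 17.45
ee_pos: [0.3319, 0.3606, 0.0517]
orientation: [0.042, -0.706, 0.706, -0.042]
force: [-1.8, -1.7, 1.1]
width: 0.465
```

play_rows(
  series=[
    [[0.003,0,0],0],
    [[0.01,0,0],0],
    [[0.02,0,0],0],
    [[0.02,0,0],0],
    [[0.01,-0.02,0.01],0],
    [[0,-0.03,0.03],0],
    [[0,-0.03,0.04],0],
    [[0,-0.02,0.04],0],
    [[0,-0.01,0.03],0],
    [[0,0,0.01],0],
  ],
)

```text
time_s: 18.7
ee_pos: [0.2878, 0.1934, 0.1623]
orientation: [-0.041, 0.706, -0.706, 0.043]
force: [0.3, 0.7, -0.5]
width: 0.464
```

```bash
python3 - <<'E'
from pic import *
from bench import get_obs
go()
pic("l",scene=(240,90,100,75,8))
print(proj(load("scenel.pkl"),[get_obs()["ee_pos"]]))
E
```

```text
t 18.7 p [0.2878 0.1934 0.1623] yawz -1.4523 F [ 0.26  0.68 -0.52] w 43.6 q [ 0.39 -0.07  1.96  0.    1.25  1.84]
[[315.17881042 135.67622029]]
```

View pics/l_scene.png

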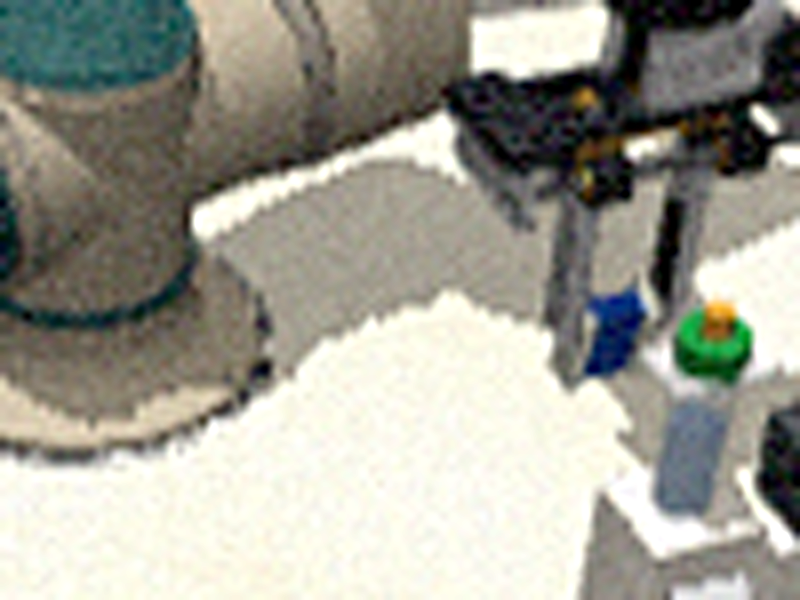

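play_rows(
  series=[
    [[0.004,-0.007,0.03],0],
    [[0.004,-0.008,0.036],0],
    [[0.004,-0.008,0.036],0],
    [[0.004,-0.008,0.036],0],
    [[0.004,-0.008,0.036],0],
    [[0.004,-0.008,0.036],0],
    [[0.004,-0.008,0.036],0],
    [[0.004,-0.005,0.024],0],
    [[0,0,0],-0.17],
    [[0,0,0],-0.17],
  ],
)

```text
time_s: 20.0
ee_pos: [0.289, -0.077, 0.2209]
orientation: [-0.163, 0.689, -0.688, 0.163]
force: [-0.8, 0.0, -0.3]
width: 0.469
```

play_rows(
  series=[
    [[0,0,0],-0.17],
    [[0,0,0],-0.17],
    [[0,0,0],-0.17],
    [[0,0,0],-0.17],
    [[0,0,0],-0.17],
    [[0,0,0],-0.17],
    [[0,0,0],-0.17],
    [[0,0,0],-0.17],
    [[0,0,0],-0.17],
    [[0,0,0],-0.17],
  ],
)

```text
time_s: 21.25
ee_pos: [0.2889, -0.0765, 0.2209]
orientation: [-0.624, 0.332, -0.331, 0.625]
force: [-0.7, -0.3, -0.3]
width: 0.465
```

```bash
python3 go.py .43 -.183 .21 1.018
```

```text
t 21.25 p [ 0.2889 -0.0765  0.2209] yawz 0.5959 F [-0.73 -0.29 -0.26] w 43.7 q [-0.49 -0.19  1.9   0.    1.43 -1.09]
tool shift [0.1673 0.0106 0.057 ]
turn -0.4221
```

play_rows(
  series=[
    [[0,0,0],-0.14],
    [[0,0,0],-0.14],
    [[0,0,0],-0.142],
    [[0.02,0.002,-0.002],0],
    [[0.03,0.002,-0.003],0],
    [[0.035,0.002,-0.003],0],
    [[0.035,0.002,-0.003],0],
    [[0.035,0.002,-0.003],0],
    [[0.02,0.001,-0.002],0],
    [[0,0,0],0],
  ],
)

```text
time_s: 22.5
ee_pos: [0.4295, -0.1846, 0.2097]
orientation: [-0.679, 0.196, -0.195, 0.68]
force: [-0.0, -0.6, -0.3]
width: 0.467
```

```bash
python3 - <<'E'
from pic import *
from bench import get_obs
go()
p=get_obs()["ee_pos"]
pic("m",scene=(150,110,90,70,8),top=(270,110,100,75,8))
for n in("scene","top"):print(proj(load(n+"m.pkl"),[p,p+[0,0,.02]]))
E
```

```text
t 22.5 p [ 0.4295 -0.1846  0.2097] yawz 1.0099 F [-0.02 -0.59 -0.28] w 43.9 q [-0.56  0.1   1.67  0.    1.38 -1.56]
[[227.17431323 166.22746099]
 [226.95810113 161.82501457]]
[[301.06453941 204.53279595]
 [301.65800243 204.24336154]]
```

View pics/m_scene.png

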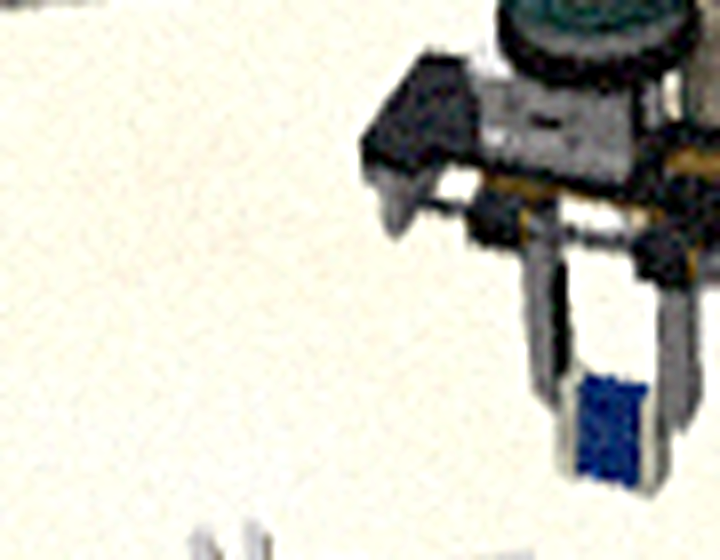

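View pics/m_top.png

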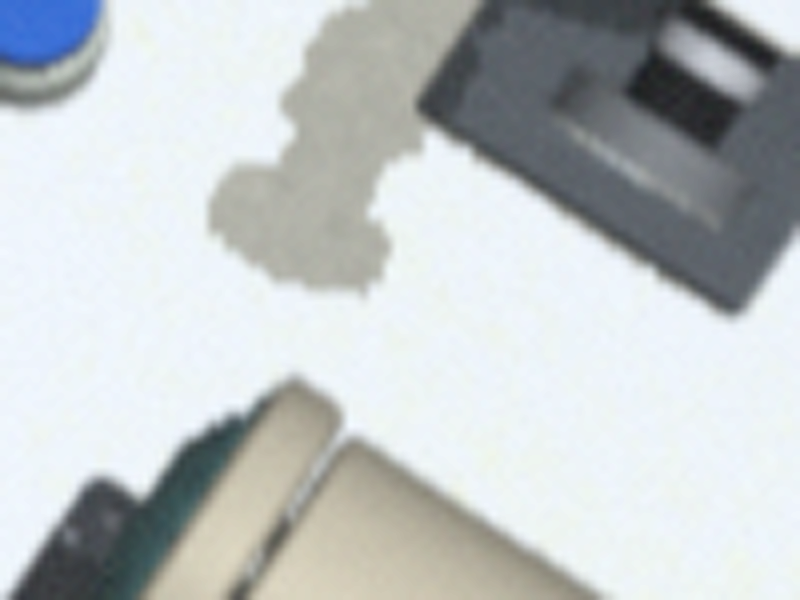

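```bash
cat > tiltm.py <<'E'
from h import *
from go import go
from bench import capture,get_obs
from scipy.optimize import fsolve
from scipy.spatial.transform import Rotation as R
def meas(N=4,roi=(30,30),save=None):
    cs=[capture("scene") for _ in range(N)];c=cs[0]
    f=np.mean([k["frame"].astype(float) for k in cs],0)
    o=get_obs();M=R.from_quat(o["orientation"]).as_matrix();p=o["ee_pos"]
    u=proj(c,[p])[0]
    x0,y0=int(u[0]-roi[0]),int(u[1]-roi[1]);sub=f[y0:y0+2*roi[1],x0:x0+2*roi[0]]
    k=8;big=cv2.resize(sub,None,fx=k,fy=k,interpolation=cv2.INTER_CUBIC)
    bl=big[...,0]-np.maximum(big[...,1],big[...,2]);print("max blue",bl.max())
    m=(bl>bl.max()*.4).astype(np.uint8)
    cn=max(cv2.findContours(m,0,1)[0],key=cv2.contourArea)
    r=cv2.approxPolyDP(cn,10,True)[:,0]
    q=(r+.5)/k-.5+[x0,y0]
    if save:
        v=np.clip(big*2,0,255).astype(np.uint8);cv2.drawContours(v,[cn],-1,(0,0,255),1);cv2.imwrite(save,v)
    return c,p,M,cn,(lambda z:(np.asarray(z,float)+.5)/k-.5+[x0,y0]),r
E
python3 - <<'E'
from tiltm import *
c,p,M,cn,to,r=meas(save="pics/n.png");print(r.tolist())
E
```

```text
max blue 49.47600574977696
[[217, 170], [206, 265], [259, 279], [271, 186]]
```

View pics/n.png

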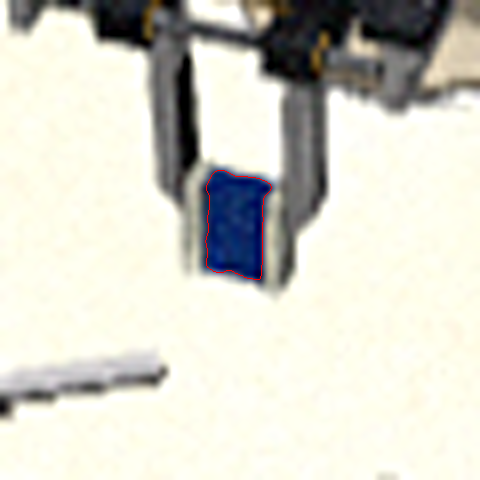

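```bash
python3 - <<'E'
from h import *
import glob
from bench import capture
cs=[capture("scene") for _ in range(8)]
f=np.mean([k["frame"].astype(float) for k in cs],0);c=dict(cs[0]);c["frame"]=f;pickle.dump(c,open("scene_hold.pkl","wb"))
o=np.clip(cv2.resize(f[150:180,215:240],None,fx=20,fy=20,interpolation=cv2.INTER_CUBIC),0,255)
for g in (3.0,):
    v=255*np.power(np.clip(o/140,0,1),.55);cv2.imwrite("pics/o.png",v.astype(np.uint8))
print(f[155:176,226:233,0].round().astype(int))
E
```

```text
[[117 121 123 122 124 130  73]
 [ 88 102 107 104 121 130  74]
 [ 50  51  58  66  88 106  64]
 [ 54  54  52  52  51  71  54]
 [ 52  52  53  51  75  88  52]
 [ 52  48  53  44  90  86  47]
 [ 55  50  52  46  82  77  40]
 [ 55  51  56  43  82  78  37]
 [ 53  50  53  45  83  79  42]
 [ 56  45  51  42  81  80  41]
 [ 53  44  52  42  75  84  42]
 [ 56  50  54  38  74  96  38]
 [ 53  54  55  37  73  89  42]
 [ 50  45  52  34  74  78  41]
 [ 65  53  47  38  70  80  42]
 [106 100  92  67  78  81  62]
 [125 127 124 108 100  98 102]
 [122 121 123 125 116 114 118]
 [121 122 122 122 120 118 118]
 [122 121 121 122 118 118 118]
 [118 118 121 123 123 119 119]]
```

View pics/o.png

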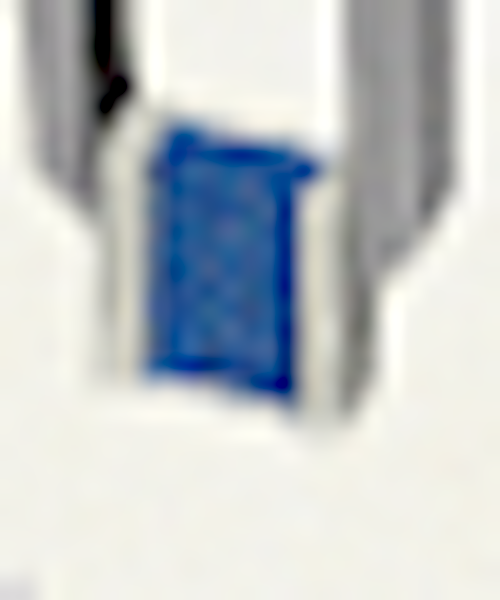

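```bash
cat > sol.py <<'E'
from h import *
from scipy.optimize import fsolve
Xs=np.array([np.cos(-.553),np.sin(-.553),0])
def solve(c,p,ut,ub,X,P=None,tt=-.007,tb=.007):
    # pivot 30 mm above reported tip, print axes in vertical plane along X ; ut: top back edge mid, ub: bottom front edge mid
    P=p+[0,0,.030] if P is None else P
    Z=np.array([0,0,1.])
    Y=np.cross(Z,X)
    def pt(ray_):  # ray hit with plane Y through P
        C,d=ray_;return C+d*((P-C)@Y)/(d@Y)
    def f(v):
        th,a=v;x=np.cos(th)*X+np.sin(th)*Z;z=-np.sin(th)*X+np.cos(th)*Z
        a=a/100
        T=P+a*z+tt*x;B=P+(a-.046)*z+tb*x
        r=[]
        k=proj(c,[T,B])
        return [k[0,1]-ut[1],k[1,1]-ub[1]]
    s=fsolve(f,[.2,.95]);th,a=s[0],s[1]/100
    x=np.cos(th)*X+np.sin(th)*Z;z=-np.sin(th)*X+np.cos(th)*Z
    return th,a,proj(c,[P+a*z+tt*x,P+(a-.046)*z+tb*x])
E
python3 - <<'E'
from sol import *
from bench import get_obs
from go import go
go()
c=load("scene_hold.pkl");p=get_obs()["ee_pos"]
o=lambda x,y:np.array([(x+.5)/20-.5+215,(y+.5)/20-.5+150])
yz=1.0099;X=np.array([np.sin(yz),-np.cos(yz),0])
for ut,ub in((o(240,145),o(220,388)),(o(240,140),o(220,393)),(o(240,150),o(220,383))):
    for tt in(-.007,.007):print(tt,solve(c,p,ut,ub,X,tt=tt),ut,ub)
Y=np.cross([0,0,1],X)
# predicted corners at theta, in o coords
for th in(0,.1,.2,.3):
    x=np.cos(th)*X+np.r_[0,0,np.sin(th)];z=-np.sin(th)*X+np.r_[0,0,np.cos(th)];P=p+[0,0,.03];a=.0095
    L=[P+a*z+dx*x+dy*Y for dx in(-.007,.007) for dy in(-.014,.014)]+[P+(a-.046)*z+.007*x+dy*Y for dy in(-.014,.014)]+[P+a*z+.01*x+.022*Y,P+(a-.046)*z+.01*x+.022*Y,P+(a-.046)*z-.01*x+.022*Y,P+(a-.046)*z+.01*x-.022*Y,P+a*z+.01*x-.022*Y]
    print(th,((proj(c,L)-[215,150]+.5)*20).round().astype(int).tolist())
E
```

```text
t 23.2 p [ 0.4286 -0.1842  0.2109] yawz 1.011 F [ 0.78 -0.25 -0.41] w 43.8 q [-0.56  0.09  1.67 -0.    1.38 -1.57]
-0.007 (np.float64(-0.10768397942570641), np.float64(0.004160498468841838), array([[227.55726919, 156.775     ],
       [227.11586777, 168.925     ]])) [226.525 156.775] [225.525 168.925]
0.007 (np.float64(0.24676675112212204), np.float64(0.012218087663047656), array([[226.35510487, 156.775     ],
       [225.66597266, 168.925     ]])) [226.525 156.775] [225.525 168.925]
-0.007 (np.float64(-0.03517767284965276), np.float64(0.005503689458837429), array([[227.57895816, 156.525     ],
       [226.77375486, 169.175     ]])) [226.525 156.525] [225.525 169.175]
0.007 (np.float64(0.33391643331796256), np.float64(0.012059841102296994), array([[226.47713289, 156.525     ],
       [225.363506  , 169.175     ]])) [226.525 156.525] [225.525 169.175]
-0.007 (np.float64(-0.1722286055622216), np.float64(0.0026913934649273187), array([[227.56011445, 157.025     ],
       [227.44252654, 168.675     ]])) [226.525 157.025] [225.525 168.675]
0.007 (np.float64(0.17229823217484813), np.float64(0.012280148103004396), array([[226.25123067, 157.025     ],
       [225.92809114, 168.675     ]])) [226.525 157.025] [225.525 168.675]
0 [[182, 105], [341, 141], [151, 158], [312, 195], [164, 363], [320, 399], [351, 217], [359, 422], [399, 344], [113, 364], [99, 159]]
0.1 [[184, 105], [343, 141], [153, 151], [314, 188], [156, 373], [312, 410], [353, 209], [351, 431], [392, 362], [105, 372], [101, 151]]
0.2 [[186, 105], [345, 141], [155, 145], [316, 181], [148, 381], [305, 418], [355, 201], [344, 438], [384, 378], [97, 379], [103, 143]]
0.3 [[188, 107], [347, 143], [157, 139], [318, 175], [140, 387], [297, 424], [358, 193], [337, 442], [377, 393], [89, 384], [105, 135]]
```

play_rows(
  series=[
    [[0,0,0],0.15],
    [[0,0,0],0.15],
    [[0,0,0],0.15],
    [[0,0,0],0.15],
    [[0,0,0],0.15],
    [[0,0,0],0.15],
    [[0,0,0],0.15],
    [[0,0,0],0.13],
    [[0,0,0],0],
    [[0,0,0],0],
  ],
)

```text
time_s: 24.45
ee_pos: [0.4286, -0.1842, 0.2108]
orientation: [0.457, -0.54, 0.54, -0.456]
force: [-0.2, -0.3, -0.2]
width: 0.468
```

```bash
python3 - <<'E'
from h import *
from bench import capture,get_obs
from go import go
go()
cs=[capture("scene") for _ in range(8)]
f=np.mean([k["frame"].astype(float) for k in cs],0);c=dict(cs[0]);c["frame"]=f;pickle.dump(c,open("scene_side.pkl","wb"))
u=proj(c,[get_obs()["ee_pos"]])[0];print(u)
x,y=int(u[0])-14,int(u[1])-22;print(x,y)
o=cv2.resize(f[y:y+30,x:x+28],None,fx=20,fy=20,interpolation=cv2.INTER_CUBIC)
v=255*np.power(np.clip(o/140,0,1),.6);cv2.imwrite("pics/q.png",v.astype(np.uint8))
E
```

```text
t 24.45 p [ 0.4286 -0.1842  0.2108] yawz -0.1672 F [-0.21 -0.25 -0.24] w 44.0 q [-0.56  0.09  1.67 -0.    1.38 -0.39]
[227.22979536 165.80976132]
213 143
```

View pics/q.png

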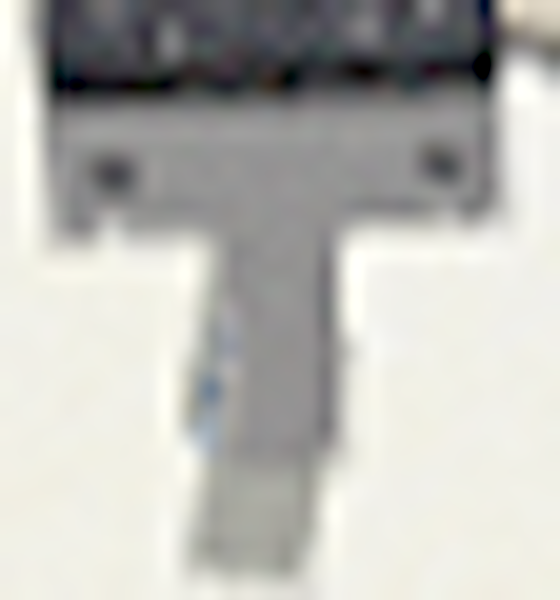

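```bash
python3 - <<'E'
from h import *
c=load("scene_side.pkl")
yz=-.1672;X=np.array([np.sin(yz),-np.cos(yz),0])
o=lambda x,y:np.array([(x+.5)/20-.5+213,(y+.5)/20-.5+143])
def th(a,b):
    n=np.cross(ray(c,o(*a))[1],ray(c,o(*b))[1]);return np.arctan(n[2]/(n@X))
for nm,a,b in(("finger R",(340,240),(331,450)),("post L",(207,455),(192,565)),("post R",(318,455),(299,565)),("blue far",(235,310),(192,435))):print(nm,th(a,b))
# row profile
f=c["frame"]
g=f.mean(2)
print(g[143+9:143+30,213+7:213+19].round().astype(int))
E
```

```text
finger R 0.06362566252939651
post L 0.14394001639918716
post R 0.15984671075446197
blue far 0.2940661709907367
[[ 58  55  57  58  57  58  57  59  58  57  57  54]
 [ 54  53  53  55  55  58  57  56  56  56  53  51]
 [ 70  72  74  63  57  57  56  58  56  55  82 100]
 [111 113 117  88  55  52  58  56  56  54 123 134]
 [129 130 134  90  56  56  55  55  55  48 135 131]
 [125 128 127  81  56  54  58  58  53  48 131 128]
 [125 127 117  75  68  54  57  58  54  46 132 129]
 [125 128 117  64  67  56  56  55  55  46 118 130]
 [125 130 106  63  62  57  55  55  55  49  93 129]
 [126 132  87  62  75  57  56  56  54  47 104 128]
 [126 133  79  46  65  57  56  56  55  48 106 128]
 [125 132  71  61  68  57  57  56  55  48 110 128]
 [124 130  85  74  65  57  56  57  52  48 110 128]
 [126 128 121  77  61  54  56  52  52  69 106 126]
 [124 127 129  79  66  63  61  61  59  97 118 126]
 [126 128 117  74  68  70  72  70  65 117 129 128]
 [125 129 109  69  67  70  69  67  70 131 128 125]
 [126 132  97  68  69  70  68  65  75 128 127 124]
 [126 130  89  62  65  68  67  61  92 128 125 125]
 [125 129  99  90  77  80  74  70 105 126 126 125]
 [126 127 120 123 111 115 108 107 109 125 126 125]]
```

```bash
python3 - <<'E'
from h import *
c=load("scene_side.pkl")
yz=-.1672;X=np.array([np.sin(yz),-np.cos(yz),0])
def th(a,b):
    n=np.cross(ray(c,a)[1],ray(c,b)[1]);return np.arctan(n[2]/(n@X))
for s in(-.049,0,.12,.157,.175,.193,.22,.25):print(s,th((223,155),(223-10*s,165)))
E
```

```text
-0.049 0.007181053523632137
0 0.044009925486608245
0.12 0.13416249090828689
0.157 0.16177956585147185
0.175 0.17516042229100928
0.193 0.188499353640128
0.22 0.20841926559425078
0.25 0.23041189265373102
```

play_rows(
  series=[
    [[0,0,0],-0.144],
    [[0,0,0],-0.143],
    [[-0.03,0,0.004],0],
    [[-0.035,0,0.004],0],
    [[-0.035,0,0.004],0],
    [[-0.032,0.01,0.004],0],
    [[-0.02,0.02,0.003],0],
    [[0,0.035,0],0],
    [[0,0.035,0],0],
    [[0,0.03,0],0],
  ],
)

```text
time_s: 26.1
ee_pos: [0.4294, -0.0308, 0.0797]
orientation: [0.529, -0.469, 0.47, -0.529]
force: [0.7, -1.0, -0.9]
width: 0.466
```

```bash
python3 - <<'E'
from pic import *
go(.43,-.031,.0517,.12)
pic("r",scene=(225,115,80,70,9))
E
```

```text
t 26.1 p [ 0.4294 -0.0308  0.0797] yawz 0.1186 F [ 0.66 -1.   -0.92] w 43.8 q [-0.23  0.15  1.96 -0.    1.04 -0.35]
tool shift [0.0002 0.028  0.0005]
turn -0.0014
```

View pics/r_scene.png

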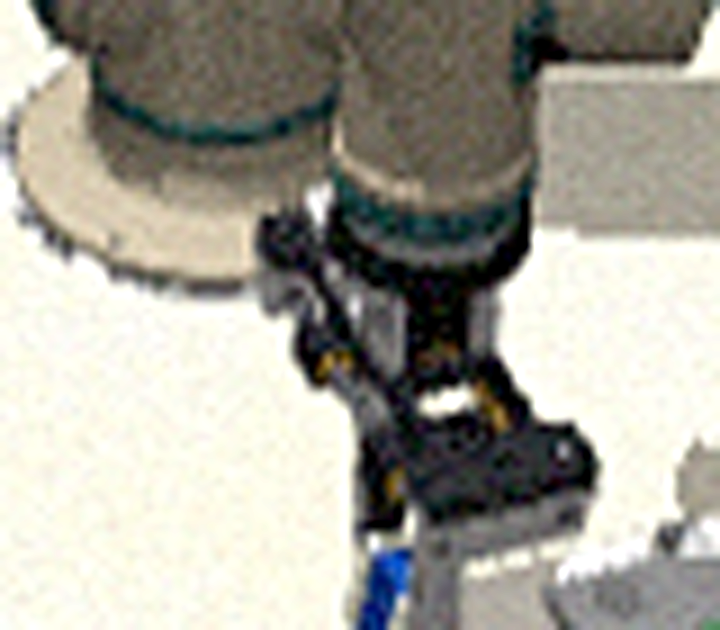

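play_rows(
  series=[
    [[0,0.007,0],0],
    [[0,0.007,0],0],
    [[0,0.007,0],0],
    [[0,0.007,0],0],
    [[-0.004,0,0],0],
    [[-0.004,0,0],0],
    [[-0.004,0,0],0],
    [[-0.002,0,0],0],
    [[0,0,0],0],
    [[0,0,0],0],
  ],
)

```text
time_s: 27.4
ee_pos: [0.428, -0.0172, 0.0528]
orientation: [0.529, -0.47, 0.47, -0.529]
force: [-0.9, 0.3, -0.1]
width: 0.47
```

```bash
python3 - <<'E'
from pic import *
go()
pic("s",scene=(245,140,60,50,12))
E
```

```text
t 27.4 p [ 0.428  -0.0172  0.0528] yawz 0.1181 F [-0.91  0.34 -0.14] w 44.2 q [-0.2   0.18  2.   -0.    0.96 -0.32]
```

View pics/s_scene.png

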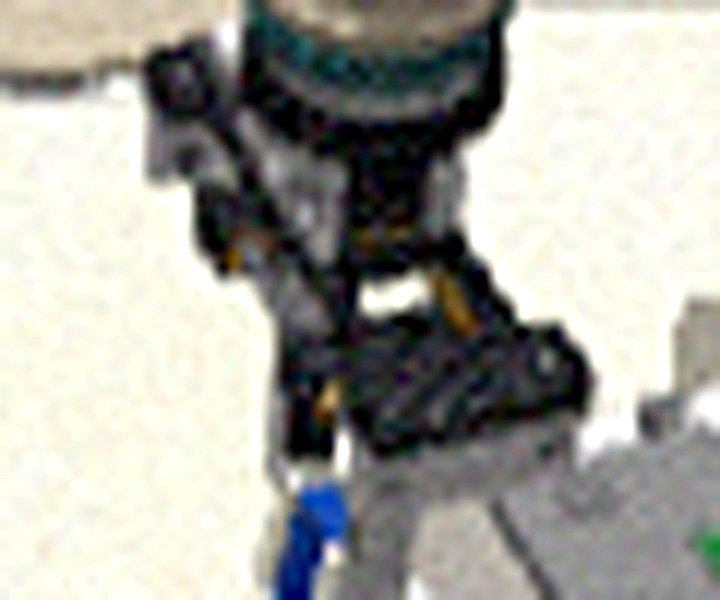

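play_rows(
  series=[
    [[-0.001,0,0],0],
    [[-0.001,0.001,0],0],
    [[-0.001,0,0],0],
    [[-0.001,0,0],0],
    [[-0.001,0,0],0],
    [[0,0,0],0],
    [[0,0,0],0],
    [[0,0,0],0],
    [[0,0,0],0],
    [[0,0,0],0],
  ],
)

```text
time_s: 28.7
ee_pos: [0.4274, -0.0122, 0.0518]
orientation: [0.529, -0.47, 0.47, -0.529]
force: [-0.2, -0.3, -0.9]
width: 0.466
```

```bash
python3 go.py
```

```text
t 28.7 p [ 0.4274 -0.0122  0.0518] yawz 0.118 F [-0.23 -0.33 -0.94] w 43.8 q [-0.19  0.18  2.   -0.    0.96 -0.31]
```

play_rows(
  series=[
    [[-0.001,0,0],0],
    [[-0.001,0,0],0],
    [[-0.001,0,0],0],
    [[0,0,0],0],
    [[0,0,0],0],
    [[0,0,0],0],
    [[0,0,0],0],
    [[0,0,0],0],
    [[0,0,0],0],
    [[0,0,0],0],
  ],
)

```text
time_s: 29.95
ee_pos: [0.427, -0.0092, 0.0517]
orientation: [0.529, -0.47, 0.47, -0.529]
force: [-0.4, 0.3, -0.2]
width: 0.468
```

```bash
python3 go.py
```

```text
t 29.95 p [ 0.427  -0.0092  0.0517] yawz 0.118 F [-0.35  0.29 -0.23] w 44.0 q [-0.18  0.18  2.   -0.    0.96 -0.3 ]
```

play_rows(
  series=[
    [[-0.001,0,0],0],
    [[-0.001,0,0],0],
    [[-0.001,0,0],0],
    [[-0.001,0,0],0],
    [[0,0,0],0],
    [[0,0,0],0],
    [[0,0,0],0],
    [[0,0,0],0],
    [[0,0,0],0],
    [[0,0,0],0],
  ],
)

```text
time_s: 31.2
ee_pos: [0.4267, -0.0053, 0.0518]
orientation: [-0.529, 0.47, -0.47, 0.529]
force: [0.3, -4.5, 2.0]
width: 0.468
```

```bash
python3 go.py
```

```text
t 31.2 p [ 0.4267 -0.0053  0.0518] yawz 0.118 F [ 0.31 -4.46  1.97] w 44.0 q [-0.18  0.18  2.   -0.    0.96 -0.29]
```

play_rows(
  series=[
    [[-0.001,0,0],0],
    [[-0.001,0,0],0],
    [[-0.001,0,0],0],
    [[-0.0003,0,0],0],
    [[0,0,0],0],
    [[0,0,0],0],
    [[0.005,0,0],0],
    [[0.02,0,0],0],
    [[0.03,-0.01,0],0],
    [[0.02,-0.02,0],0],
  ],
)

```text
time_s: 32.45
ee_pos: [0.4338, -0.0763, 0.0812]
orientation: [-0.528, 0.471, -0.469, 0.528]
force: [0.4, 0.7, -0.8]
width: 0.468
```

play_rows(
  series=[
    [[0.02,-0.03,0],0],
    [[0.025,-0.035,0],0],
    [[0.025,-0.035,0],0],
    [[0.025,-0.025,0],0],
    [[0.005,0,0],0.144],
    [[0,0,0],0.143],
    [[0,0,0],0],
    [[0,0,0],0],
    [[0,0,0],0],
    [[0,0,0],0],
  ],
)

```text
time_s: 33.7
ee_pos: [0.4467, -0.1755, 0.2067]
orientation: [-0.456, 0.54, -0.54, 0.456]
force: [0.3, -0.1, 0.0]
width: 0.465
```

```bash
python3 - <<'E'
from h import *
from bench import capture,get_obs
from go import go
go(.43,-.183,.1996,1.018)
cs=[capture("scene") for _ in range(6)]
f=np.mean([k["frame"].astype(float) for k in cs],0);c=dict(cs[0]);c["frame"]=f;pickle.dump(c,open("scene_side2.pkl","wb"))
u=proj(c,[get_obs()["ee_pos"]])[0];print(u)
x,y=int(u[0])-14,int(u[1])-22;print(x,y)
o=cv2.resize(f[y:y+30,x:x+28],None,fx=20,fy=20,interpolation=cv2.INTER_CUBIC)
v=255*np.power(np.clip(o/140,0,1),.6);cv2.imwrite("pics/w.png",v.astype(np.uint8))
print(f.mean(2)[y+6:y+30,x+4:x+22].round().astype(int))
E
```

```text
t 33.7 p [ 0.4467 -0.1755  0.2067] yawz -0.1682 F [ 0.34 -0.15  0.04] w 43.7 q [-0.52  0.12  1.65  0.    1.37 -0.35]
tool shift [ 0.0102  0.0071 -0.0152]
turn -1.1862
[230.87116426 169.88947846]
216 147
[[ 38  43  44  51  48  46  47  48  50  53  55  54  53  55  54  60  61  63]
 [ 56  62  62  63  59  60  58  60  60  60  61  59  58  59  58  57  61  59]
 [ 53  48  40  44  60  58  59  57  57  58  58  58  58  57  58  57  56  59]
 [ 56  40  22  24  58  57  59  58  59  56  57  57  56  58  57  57  56  60]
 [ 56  56  37  44  57  55  56  56  57  56  61  55  58  56  53  52  56  53]
 [ 50  50  72  52  51  54  54  59  56  57  57  56  55  55  62  70  72  74]
 [ 81  82 108  85  98  96  76  58  55  56  58  57  54  61 107 111 112 112]
 [120 121 128 121 134 124  93  50  58  57  60  56  55  66 137 133 127 130]
 [126 126 127 126 131 115  74  23  56  55  57  57  54  57 131 127 126 126]
 [126 125 125 127 128 104  54  22  57  59  56  56  53  48 130 128 126 124]
 [126 124 126 128 116  81  36  32  60  57  59  54  54  52 131 127 125 126]
 [123 125 128 127 101  62  24  72  63  56  57  58  55  47 132 127 125 12
[... 203 characters left out ...]
 55  45 120 127 125 124]
 [125 125 127 130  49  24 103  72  59  57  57  57  55  47 102 126 125 123]
 [124 126 127 133  57  66  76  70  63  51  52  55  61  54  95 125 125 123]
 [124 125 127 133  61  91  70  72  65  58  57  67 106 101 114 127 124 124]
 [125 125 127 132  89  83  69  69  71  69  64  91 130 129 126 127 123 123]
 [124 124 126 126 101  65  71  68  69  68  70 116 127 127 126 125 124 123]
 [124 126 128 118  82  68  68  69  66  65  97 129 125 125 124 124 124 123]
 [124 125 126 116  76  64  66  67  65  71 121 128 125 125 125 124 126 124]
 [123 124 126 125 106  76  89  72  68  83 129 125 124 124 127 124 126 122]
 [124 124 126 126 129 113 123 107 106 109 127 128 124 124 124 124 125 124]]
```

View pics/w.png

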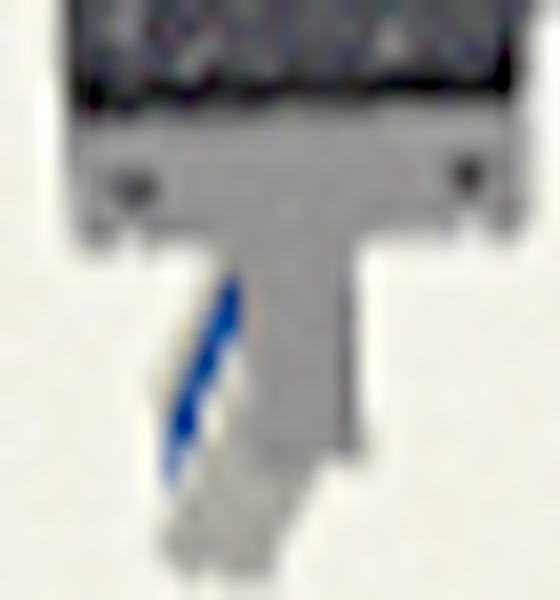

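```bash
python3 - <<'E'
from h import *
c=load("scene_side2.pkl")
yz=-.1682;X=np.array([np.sin(yz),-np.cos(yz),0])
def th(a,b):
    n=np.cross(ray(c,a)[1],ray(c,b)[1]);return np.arctan(n[2]/(n@X))
x0=216+4;y0=153
# edge pixel coordinate: idx + coverage -0.5
for nm,a,b in(("right",(11.6,18),(9.75,22)),("blue",(7.0,8.5),(4.7,15)),("left",(4.55,19),(3.85,21)),("farleft",(6.5,6.5),(3.7,13))):print(nm,th((x0+a[0],y0+a[1]),(x0+b[0],y0+b[1])))
E
```

```text
right 0.3534069352633456
blue 0.2939436002486436
left 0.28904477615640445
farleft 0.34945514414839346
```

```bash
python3 - <<'E'
from h import *
p=np.array([.4467,-.1755,.2067])
c=load("scene_side2.pkl")
yz=-.1682;X=np.array([np.sin(yz),-np.cos(yz),0]);Y=np.cross([0,0,1],X)
x0=220;y0=153
def hit(u):
    C,d=ray(c,u);P=C+d*(((p+.022*Y)-C)@Y)/(d@Y);q=P-p;return np.round([q@X*1e3,q[2]*1e3],1)
for u in((4.0,22.4),(9.5,23.3),(3.9,20.5),(10.6,20),(12.1,17)):print(u,hit((x0+u[0],y0+u[1])))
th=.32
for a in(9.5,):
    P=np.array([0,30.])
    z=np.array([-np.sin(th),np.cos(th)]);x=np.array([np.cos(th),np.sin(th)])
    print("pred bottom front/back",P+(a-46)*z+10*x,P+(a-46)*z-10*x,"mid",P+(a-23)*z)
E
```

```text
(4.0, 22.4) [23.8 -2.7]
(9.5, 23.3) [ 5.8 -8.1]
(3.9, 20.5) [23.8  6. ]
(10.6, 20) [1.8 6.9]
(12.1, 17) [-3.5 20.2]
pred bottom front/back [20.97403364 -1.50142715] [ 1.98932528 -7.79275837] mid [ 4.24664857 17.18532186]
```

play_rows(
  series=[
    [[0,0,0],-0.17],
    [[0,0,0],-0.17],
    [[0,0,0],-0.17],
    [[0,0,0],-0.17],
    [[0,0,0],-0.17],
    [[0,0,0],-0.17],
    [[0,0,0],-0.166],
    [[0,0,0],0],
    [[0,0,0],0],
    [[0,0,0],0],
  ],
)

```text
time_s: 35.25
ee_pos: [0.4468, -0.1757, 0.2068]
orientation: [0.68, -0.194, 0.194, -0.68]
force: [-0.8, -0.6, 0.1]
width: 0.469
```

```bash
python3 go.py .5151 -.2356 .1995 1.018
```

```text
t 35.25 p [ 0.4468 -0.1757  0.2068] yawz 1.0158 F [-0.76 -0.62  0.13] w 44.1 q [-0.52  0.12  1.65 -0.    1.37 -1.54]
tool shift [ 0.0897  0.0073 -0.0149]
turn -0.0022
```

play_rows(
  series=[
    [[0.005,0.001,-0.002],0],
    [[0.012,0.001,-0.002],0],
    [[0.014,0.001,-0.002],0],
    [[0.014,0.001,-0.002],0],
    [[0.014,0.001,-0.002],0],
    [[0.013,0.001,-0.002],0],
    [[0.01,0.001,-0.002],0],
    [[0.006,0,-0.001],-0.002],
    [[0.002,0,0],0],
    [[0,0,0],0],
  ],
)

```text
time_s: 36.5
ee_pos: [0.5153, -0.2356, 0.1998]
orientation: [-0.68, 0.193, -0.193, 0.68]
force: [0.3, 0.1, -1.1]
width: 0.467
```

```bash
python3 - <<'E'
from h import *
from bench import capture,get_obs
from go import go
go(.5151,-.2356,.1995,1.018)
for n in("scene","top"):
    cs=[capture(n) for _ in range(4)]
    f=np.mean([k["frame"].astype(float) for k in cs],0);c=dict(cs[0]);c["frame"]=f;pickle.dump(c,open(n+"_fin.pkl","wb"))
    x,y,w,h=(165,150,75,60) if n=="scene" else (300,90,80,75)
    print(n,proj(c,[[.5211,-.2393,.216],[.618,-.299,.2525]]))
    o=cv2.resize(f[y:y+h,x:x+w],None,fx=10,fy=8+2,interpolation=cv2.INTER_CUBIC)
    v=255*np.power(np.clip(o/140,0,1),.6);v=cv2.resize(v,(w*8,h*8)) if n=="top" else v
    cv2.imwrite(f"pics/fin_{n}.png",v.astype(np.uint8))
E
```

```text
t 36.5 p [ 0.5153 -0.2356  0.1998] yawz 1.019 F [ 0.31  0.14 -1.11] w 43.9 q [-0.55  0.25  1.49 -0.    1.4  -1.57]
tool shift [-0.0002  0.0003 -0.0001]
turn 0.001
scene [[215.9196186  186.84054023]
 [200.74098195 205.27880511]]
top [[323.24215917 169.65578879]
 [349.54802218 130.4349108 ]]
```

View pics/fin_scene.png

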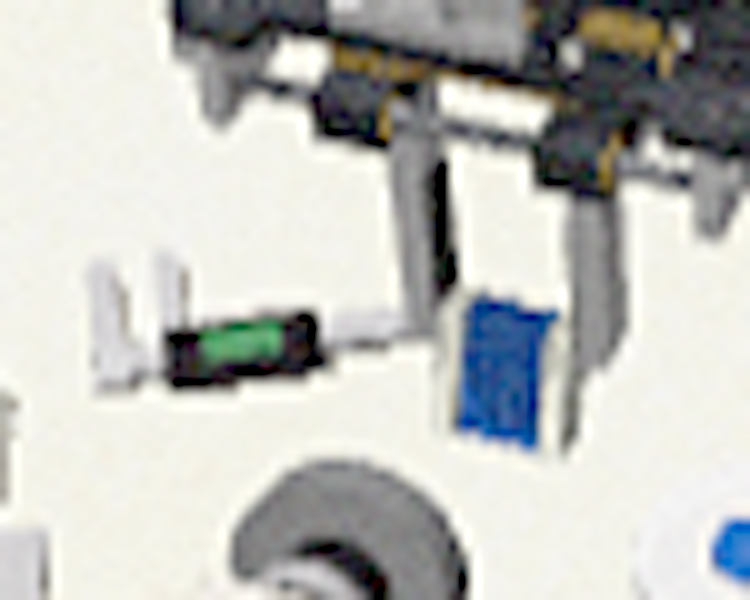

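View pics/fin_top.png

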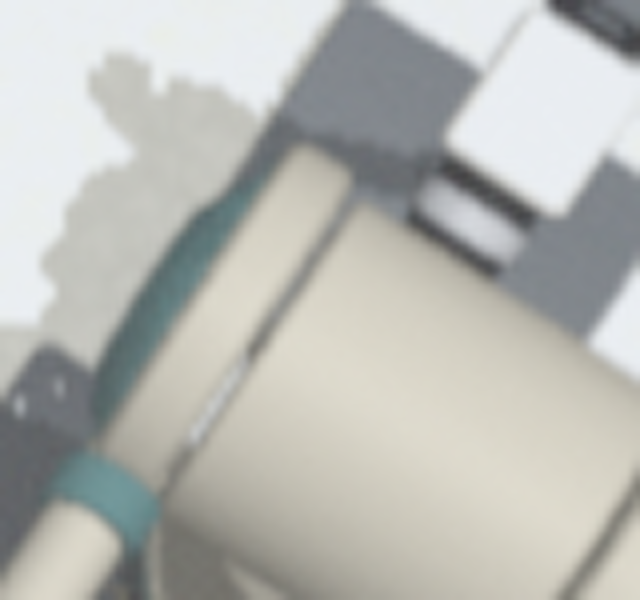

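```bash
python3 - <<'E'
from bench import job,get_obs
o=get_obs();print(o["time_s"],o["width"]*94,abs(o["joint_velocities"]).max())
print(job.sign_off())
E
```

```text
36.9 44.27205898491887 0.001986823720414066
the job is handed in; nothing more can be done
None
```

I took the finished print off its tile by its two end posts and left it held still in front of the inspection camera. I handed the job in at 36.9 s of the 51 s limit; no verdict was reported.

**How the tilt was made:** the tool can only turn about its own finger axis. To lean the print, I pressed its lower edge against two sides of the printer's base while it was gripped.

**Last checks:**
- **Grip:** the jaws stood at about 44 mm, the print's width, and the arm was still.
- **Tilt:** a side view gave the print's lean as 0.29 to 0.35 rad, so about 0.32. I took the camera's tilt as about 0.30. Single readings of it ranged from 0.13 to 0.44 because the camera body is only a few pixels wide, so the 0.14 rad limit is probably met but not certain.
- **Position:** in the scene view the print's middle fell within about 1 pixel (3 to 4 mm) of where it should be. The lens point itself I know only to about 5 mm. The arm blocked the overhead view at the end, so the final position rests on one camera.
- **Everything else:** I felt no contact except the two deliberate pushes on the base, of up to about 5 N. I did not measure the other print, the camera or the bystanders again at the end.

**Disagreements:**
- The pictures showed the fingertips about 20 mm short of the reported tool tip. I went by the pictures, and the grasp bore this out.
- The print also slid 3 to 4 mm in the pads during the pushes, which I allowed for in the final pose.

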